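# Turn a log mould over, seat it on the vibrating table and latch the hold-down bar

### The arm

A 7-joint arm with a two-finger parallel gripper is mounted at the origin on the work surface. World frame = base frame: x ahead of the robot, y to its left, z up, the work surface at z = 0. Lengths are in m, angles in rad, forces in N, time in s.
With the tool pointing down it reaches from about 0.425 to 0.925 m from the base axis. Payload 6.8 kg.
Tool frame: the origin (TCP) lies midway between the tips of the shut fingers; the grasp point (between the pads) lies 19 mm behind it; z points along the fingers, y is the line along which they close (so a half turn about z gives the same grasp; the last joint's range is limited). The gripper opens to 85 mm and grips with 20 to 120 N. Pads are 22 mm wide; open, the fingers measure 114 mm over their backs; the gripper's body (76 mm by 85 mm) begins 54 mm behind the grasp point. The pads swing forward as they close: fully open they stand 13 mm farther back than shut.
Start: joints at [1.098, 0.477, 0.022, 1.555, -0.011, 1.109, -0.083], TCP at [0.241, -0.631, 0.231] pointing down, gripper open.
Joint ranges: [-2.96, 2.96], [-0.34, 2.1], [-1.41, 1.46], [0.24, 2.44], [-1.37, 4.51], [0.17, 1.92], [-2.96, 2.96]. Speed limits (rad/s): [2.39, 2.39, 3.14, 3.14, 3.14, 3.14, 3.14].

### API

Orientations are given as a unit quaternion [w, x, y, z].
In Python, from station import bot gives the robot as it stands.
- The arm moves only by the tool jog_arm, never from a script. Its argument "rows" is a list of rows, each an object of numbers: "fingers": the finger opening in mm, from 0 to 85.4; "x", "y", "z": the shift along the tool's x, y, z in mm; "ax", "ay", "az": the turn, a rotation vector about the tool's x, y, z in degrees. A call has exactly 8 rows; each row shifts and turns the commanded pose from where the row before left it, along the tool's axes as they then stand; what a row does not reach is not made up. A row lasts 1/10 s, in which the tool goes at most 50 mm and 8.59 degrees, less where a joint would pass 70% of its speed; a pose out of reach is approached as far as the arm can. A call with a gripper value outside its range is refused whole. The fingers move at their own pace and stop on an object; "force" is the grip in N (left out, the last holds). Time passes only in rows, so rows that do not move let the fingers close, or fill a call up. It gives the time, the measured TCP pose, the force, the opening and the grip force at its end, in the units of the state.
- bot.get_obs(): the state, without advancing time (a new reading comes with each control period).
- bot.read_camera(name): name is "scene" or "top" or "wrist"; returns a dict with "pixels" (420x560x3 uint8, red, green, blue), "vertical_fov" (degrees; the focal length in pixels is half the picture's height over the tangent of half this angle, whatever the lens; pixels are square), "cx", "cy" (the principal point, pixels), "world_from_camera" (4x4, takes a point from camera to world coordinates). Camera axes: x right, y down, z forward; pixel columns grow to the right and rows downward; lengths in m; the calibration is good to about 2 mm. A picture is of the moment at which its call begins. There is no depth.
- bot.hand_in(): hands the job in; it is judged then, once.
The state is a dict: "t": time; "q": joint angles; "joint_vel": joint speeds; "joint_torque": joint torques, N m; "eef_pos": TCP position; "tool_rot": TCP orientation; "contact_force": force on the tool from outside, world axes, zero at the start; "torque": the same for the moment, N m; "gripper_width": opening from 0.0 (shut) to 1.0 (fully open); "grasp_force": force on a finger pad.
Only numpy, scipy, OpenCV 4.12 (cv2) and the standard library are available. Lean on these libraries where they do the work, as an engineer would, in place of code of your own. Each camera call takes 0.05 s, during which the arm holds its last target. There are 200 camera calls.

### The job

The washed log mould is drying upside down on the draining mat: turn it open side up and seat it fully down between the corner guides of the vibrating table, lengthwise, without letting it topple or drop. Then swing the hold-down bar over it and press its red handle down until the bar snaps home in its catch and stays there. Leave the other things on the mat and the worktop where they are.

Things in the scene. Friction and masses are not known exactly. Their poses are not given: they have to be found in the camera images.
- log_mould: Aluminium trough with black lining, 50 mm wide (x), 140 long (y), 48 high (z), walls and floor 3 mm, 0.16 to 0.26 kg. Origin at the centre of its outer block, 24 mm from floor face and rim; z points out of the open side (down at the start). Ends alike; it also stands steadily on an end face. Starts on the mat, its length within 0.4 rad of the mat's y axis.
- mat: Grey ribbed draining mat, 360 (x) x 340 (y) x 3 mm thick, fixed, origin at the centre of its underside on the worktop, to one side of the robot's midline (the vibrating table is on the other). The log mould lies near its middle; a pale blue bar mould and a small white bowl dry along its far (+x) edge, 130 mm or more from its centre.
- shaker: Fixed vibrating table: steel cabinet, white plate 270 (x) x 340 (y) mm, its top 75 mm above the worktop. Origin at the centre of its underside; x points away from the robot, y along the seat. Four blue L-shaped corner guides, 10 mm high with flared mouths to 16 mm, leave the mould 3 mm of play all round; they cover 21 mm of its length from each corner, leaving the middle of its sides open.
- nest (a point): Centre of the seat, on the plate's top face between the corner guides; axes as the vibrating table's. A seated mould has its origin 24 mm above this point, its length along this y, open side up.
- holddown (a joint): Angle (rad) of the steel hold-down bar (16 wide, 10 thick): 0 home and level across the mould's middle, 1.57 upright; starts at 1.5 to 1.85. Hinged beyond the seat; friction keeps it where left (2 N at the handle moves it). A sprung pad under it gives 3 mm on the rims. From 0.10 to 0.05 rad its strike must be forced between the catch rollers, about 10 N at the handle, then it snaps to 0.
- bar_hinge (a point): Point on the hinge axis of the hold-down bar, in the bar's mid-plane: 75 mm beyond the seat's centre along the table's x, 63 mm above the plate.
- bar_grip (a point): Centre of the bar's red handle, 174 mm from the hinge axis; moves with the bar (axes: x along the bar towards the hinge, z up when home). The handle is 48 mm long along the bar, 20 mm wide (y), 16 mm thick; the bar ends 24 mm beyond this point.
- catch (a point): Middle of the double roller catch on its steel block (46 mm wide along y, 24 mm along x, top 58 mm above the plate), 70 mm from the seat's centre on the robot's side, 50 mm above the plate. The strike passes between its two white rollers.
- bar_mould: Pale blue bar mould, 60 x 150 x 22 mm, loose, drying on the far edge of the mat; leave it. Origin at the centre of its underside.
- bowl: Small white bowl, 84 mm across, 45 mm high, loose, on the far edge of the mat; leave it. Origin at the centre of its underside.
- palette_knife: Palette knife, 220 mm long, black handle and flat steel blade, lying loose on the worktop near the robot; leave it.
- cocoa_tin: Red tin, 70 mm across, 110 mm high, loose, standing to the left near the robot; leave it.
Things that resemble listed ones, but are neither listed nor needed, are in the scene too. What is shaped like the log_mould but blue is not meant.

How it is judged:
On the way:
1. the mould sits open side up in the corner guides, with the bar still open (horizontal distance between log_mould and nest below 0.006 m and z of log_mould in the frame of nest below 0.0275 m and angle between log_mould's own z axis and vertical below 0.07 rad and angle between the y axis of log_mould and the y axis of nest, either way round below 0.12 rad and value of joint holddown above 0.2 rad), for 0.2 s.
At the end, for the whole second after the job is handed in: The log mould rests open side up in the corner guides (within 6 mm of the seat's centre, its origin less than 27.5 mm above the plate, tilted less than 0.07 rad, lengthwise within 0.12 rad), and the hold-down bar is snapped home in its catch (under 0.03 rad), all at rest and released (horizontal distance between log_mould and nest below 0.006 m and z of log_mould in the frame of nest below 0.0275 m and angle between log_mould's own z axis and vertical below 0.07 rad and angle between the y axis of log_mould and the y axis of nest, either way round below 0.12 rad and value of joint holddown below 0.03 rad and linear speed of log_mould below 0.02 m/s); the robot touches nothing.
It fails at once if the log mould topples or drops (turns faster than 7 rad/s or moves faster than 1.2 m/s) (angular speed of log_mould above 7 rad/s or linear speed of log_mould above 1.2 m/s).
It fails at once if the bar mould, the bowl, the palette knife or the red tin is moved by more than 30 mm (distance of any of bar_mould, bowl, palette_knife, cocoa_tin from where it was at the start of the episode above 0.03 m).
It also fails if it takes over 72 s, if anything falls off the work surface, if the arm or the gripper's body presses on something with over 40 N, if the wrist force passes 120 N, or if a joint passes its speed limit or range.

## Working session

There is one attempt and no reset: what is moved stays moved. The work goes in short steps, Python scripts to look and compute and a tool call to move; the robot and the scene stay as the last step left them, time stands still between calls to the robot, and variables do not carry over. Pictures are saved under pics/ and viewed, at most 10 in all, crops included, and the job is handed in when it is done.

Besides the shell and the picture viewer there is one more tool, called after "Call:" as name(argument=value, ...) on one line, values as JSON. jog_arm: Moves the arm, as the interface text tells. Its arguments: {"type":"object","properties":{"rows":{"type":"array","items":{"type":"object","properties":{"fingers":{"type":"number"},"x":{"type":"number"},"y":{"type":"number"},"z":{"type":"number"},"ax":{"type":"number"},"ay":{"type":"number"},"az":{"type":"number"}}}},"force":{"type":"number"}},"required":["rows"]}

```bash
ls; mkdir -p pics
cat > h.py <<'E'
import numpy as np, cv2, pickle
from station import bot
def snap(name,tag):
    c=bot.read_camera(name); pickle.dump(c,open(f'pics/{tag}.pkl','wb'))
    cv2.imwrite(f'pics/{tag}.png',c['pixels'][:,:,::-1]); return c
def load(tag): return pickle.load(open(f'pics/{tag}.pkl','rb'))
def ray(c,u,v):
    f=c['pixels'].shape[0]/2/np.tan(np.radians(c['vertical_fov'])/2)
    T=np.array(c['world_from_camera']); d=T[:3,:3]@np.array([(u-c['cx'])/f,(v-c['cy'])/f,1]); return T[:3,3],d
def at(c,u,v,z):
    o,d=ray(c,u,v); return o+d*(z-o[2])/d[2]
def proj(c,p):
    f=c['pixels'].shape[0]/2/np.tan(np.radians(c['vertical_fov'])/2)
    T=np.linalg.inv(np.array(c['world_from_camera'])); q=T[:3,:3]@np.array(p)+T[:3,3]; return q[:2]/q[2]*f+[c['cx'],c['cy']]
E
python3 - <<'E'
from h import *
a=snap('scene','s0')['pixels'];b=snap('top','t0')['pixels']
for n in('s0','t0'):
    c=load(n);print(n,np.round(c['world_from_camera'],3).tolist(),c['vertical_fov'],c['cx'],c['cy'])
o=bot.get_obs();print({k:np.round(v,3).tolist() for k,v in o.items()})
E
```

```text
pics
s0 [[-0.306, 0.567, -0.765, 1.365], [0.952, 0.169, -0.255, 0.319], [-0.015, -0.806, -0.591, 0.786], [0.0, 0.0, 0.0, 1.0]] 52.32905947151869 276.1211919424511 215.05568373341768
t0 [[-0.008, -0.984, 0.179, 0.294], [-1.0, 0.006, -0.011, 0.005], [0.01, -0.179, -0.984, 1.152], [0.0, 0.0, 0.0, 1.0]] 55.410200904581835 273.13298731011486 205.21311015838435
{'t': 0.1, 'q': [1.098, 0.478, 0.022, 1.556, -0.012, 1.109, -0.083], 'joint_vel': [0.001, -0.002, 0.0, -0.002, 0.001, 0.002, 0.001], 'joint_torque': [0.005, -59.776, 1.614, -28.196, 0.013, 0.005, 0.0], 'eef_pos': [0.241, -0.63, 0.23], 'tool_rot': [-0.001, 0.983, 0.181, -0.0], 'contact_force': [0.202, -0.096, 0.179], 'torque': [0.022, 0.026, 0.015], 'grasp_force': 0.0, 'gripper_width': 1.0}
```

View images.

View pics/t0.png

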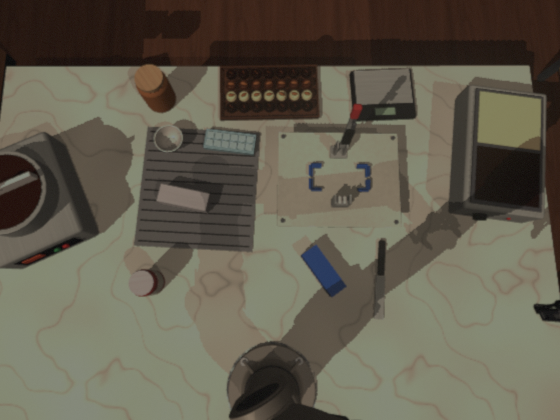

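View pics/s0.png

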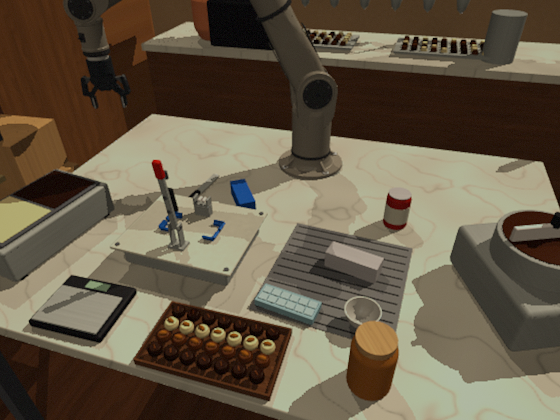

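Top view: mat (197,188), grey upturned trough on it (183,197), pale blue bar mould (230,140), bowl (168,138), vibrating table (338,178) with bar upright (red handle 356,112), tin (145,282), knife (381,280). Candidates: grey trough (183,197) and blue trough (323,270); the grey one on the mat fits (aluminium, near the mat's middle), and the blue one is the decoy. I'll confirm in a crop.

Run:
```python
from h import *
c=load('t0');a=c['pixels'][:,:,::-1]
l=cv2.resize(a[165:230,140:230],(400,289),interpolation=2); r=cv2.resize(a[95:225,275:405],(400,400),interpolation=2)
s=load('s0')['pixels'][230:290,310:400,::-1]; l2=cv2.resize(s,(400,267),interpolation=2)
im=np.zeros((560,800,3),np.uint8); im[:289,:400]=l; im[289:556,:400]=l2; im[:400,400:]=r
cv2.imwrite('pics/c0.png',im)
for n,u,v,z in [('matTL',149,127,.003),('matTR',260,128,.003),('matBL',135,246,.003),('matBR',254,250,.003),('plTL',278,133,.075),('plTR',397,132,.075),('plBL',276,224,.075),('plBR',400,226,.075),('screwTL',283,136,.075),('screwTR',395,136,.075),('screwBL',283,220,.075),('screwBR',396,222,.075)]:
    print(n,at(c,u,v,z).round(3))
```

```text
matTL [0.746 0.365 0.003]
matTR [0.741 0.03  0.003]
matBL [0.387 0.388 0.003]
matBR [0.373 0.048 0.003]
plTL [ 0.698 -0.023  0.075]
plTR [ 0.7   -0.361  0.075]
plBL [ 0.438 -0.015  0.075]
plBR [ 0.431 -0.352  0.075]
screwTL [ 0.689 -0.037  0.075]
screwTR [ 0.688 -0.355  0.075]
screwBL [ 0.449 -0.034  0.075]
screwBR [ 0.442 -0.342  0.075]
```

View pics/c0.png

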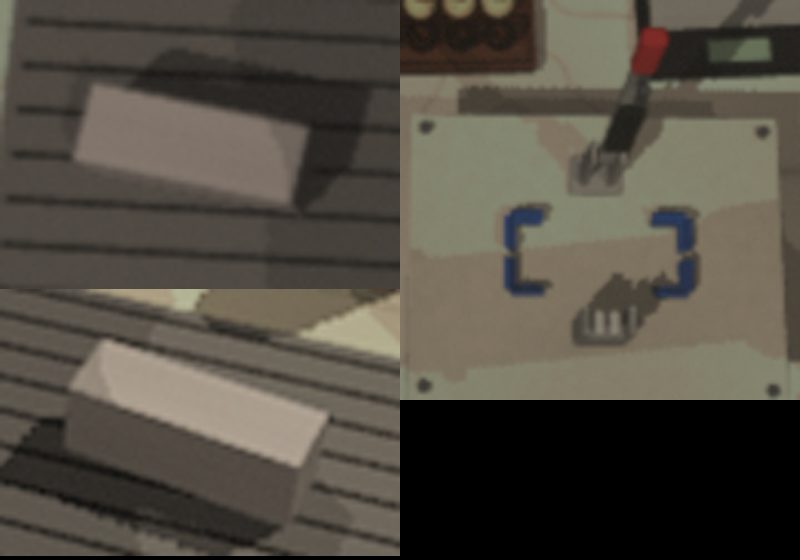

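Confirmed: the grey trough (top ≈183,197) is upside down on the mat. The guides are blue Ls around crop (600,252), with the catch rollers on the robot's side and the bar beyond. Now measuring.

Run:
```python
from h import *
c=load('t0')
P=np.array([at(c,140+u/4.444,165+v/4.444,.051) for u,v in[(93,84),(308,127),(296,207),(73,160)]]);print(P.round(3),P.mean(0).round(3))
print('len',np.linalg.norm(P[0]-P[1]),np.linalg.norm(P[3]-P[2]),'w',np.linalg.norm(P[0]-P[3]),np.linalg.norm(P[1]-P[2]))
d=(P[0]+P[3]-P[1]-P[2])[:2];print('yaw from y',np.degrees(np.arctan2(-d[0],d[1])))
G=np.array([at(c,275+(u-400)/3.077,95+v/3.077,.088) for u,v in[(504,207),(693,212),(695,297),(505,294)]]);print(G.round(3),G.mean(0).round(3))
d=(G[0]+G[3]-G[1]-G[2])[:2];print('yaw',np.degrees(np.arctan2(-d[0],d[1])))
print('pad',at(c,275+199/3.077,95+175/3.077,.1),'catch',at(c,275+205/3.077,95+320/3.077,.125))
s=load('s0')
P=np.array([at(s,310+u/4.444,230+(v-289)/4.444,.051) for u,v in[(103,340),(328,416),(299,467),(68,387)]]);print('scene',P.round(3),P.mean(0).round(3))
# red handle by triangulating
o1,d1=ray(c,356,112);o2,d2=ray(s,159,169)
t=np.linalg.lstsq(np.c_[d1,-d2],o2-o1,rcond=None)[0];print('handle',o1+d1*t[0],o2+d2*t[1])
```

```text
[[0.558 0.308 0.051]
 [0.529 0.171 0.051]
 [0.478 0.178 0.051]
 [0.509 0.319 0.051]] [0.518 0.244 0.051]
len 0.13969409460334148 0.1440864562498072 w 0.05013599415730752 0.05162821411930195
yaw from y -12.101178323478191
[[ 0.608 -0.107  0.088]
 [ 0.602 -0.276  0.088]
 [ 0.524 -0.274  0.088]
 [ 0.528 -0.106  0.088]] [ 0.566 -0.191  0.088]
yaw -1.5489514546080931
pad [ 0.63354103 -0.19097506  0.1       ] catch [ 0.49669161 -0.18658782  0.125     ]
scene [[0.483 0.184 0.051]
 [0.513 0.321 0.051]
 [0.56  0.31  0.051]
 [0.531 0.173 0.051]] [0.522 0.247 0.051]
handle [ 0.65844136 -0.19189598  0.3105787 ] [ 0.65777971 -0.19037492  0.30993648]
```

```bash
cat >> h.py <<'E'
from scipy.spatial.transform import Rotation as R
def rot(o): q=o['tool_rot']; return R.from_quat([q[1],q[2],q[3],q[0]])
def tool(yaw,tilt=0):
    """tool y along the width axis of an object with length at yaw deg from +Y; z down, tilted towards its +length by tilt deg"""
    a=np.radians(yaw); L=np.array([-np.sin(a),np.cos(a),0]); W=np.array([np.cos(a),np.sin(a),0])
    return R.from_matrix(np.c_[L,W,np.cross(L,W)])*R.from_euler('y',tilt,degrees=True)
def plan(p,Rt,grasp=0,n=None,frm=None):
    """rows to bring the point `grasp` m behind TCP to p with orientation Rt"""
    o=bot.get_obs(); R0,p0=(rot(o),np.array(o['eef_pos'])) if frm is None else frm
    pt=np.array(p)+Rt.apply([0,0,grasp])
    dp=R0.inv().apply(pt-p0); rel=R0.inv()*Rt; w=rel.as_rotvec()
    if n is None: n=int(max(1,np.ceil(np.linalg.norm(dp)/.045),np.ceil(np.degrees(np.linalg.norm(w))/8)))
    S=sum(R.from_rotvec(w*k/n).as_matrix() for k in range(n)); s=np.linalg.solve(S,dp)*1000
    print(n,'rows: xyz',s.round(1),'turn',np.degrees(w/n).round(2)); return Rt,pt
def st():
    o=bot.get_obs(); print('t',round(o['t'],2),'tcp',np.round(o['eef_pos'],4),'R',rot(o).as_matrix().round(3).tolist(),'q',np.round(o['q'],2),'F',np.round(o['contact_force'],1),'w',round(o['gripper_width'],3),'g',round(o['grasp_force'],1)); return o
E
python3 -c "
from h import *
st()
plan([.52,.2455,.28],tool(-12.1),n=24)"
```

```text
t 0.1 tcp [ 0.2406 -0.6301  0.2304] R [[0.934, 0.357, -0.001], [0.357, -0.934, 0.001], [-0.0, -0.002, -1.0]] q [ 1.1   0.48  0.02  1.56 -0.01  1.11 -0.08] F [ 0.2 -0.1  0.2] w 1.0 g 0.0
24 rows: xyz [ 36.4 -16.3  -2. ] turn [-0.   -0.   -2.37]
```

Call:
jog_arm(rows=[{"x":36.4,"y":-16.3,"z":-6,"az":-2.37,"fingers":85},{"x":36.4,"y":-16.3,"z":-6,"az":-2.37},{"x":36.4,"y":-16.3,"z":-6,"az":-2.37},{"x":36.4,"y":-16.3,"z":-6,"az":-2.37},{"x":36.4,"y":-16.3,"z":-6,"az":-2.37},{"x":36.4,"y":-16.3,"z":-6,"az":-2.37},{"x":36.4,"y":-16.3,"z":-6,"az":-2.37},{"x":36.4,"y":-16.3,"z":-6,"az":-2.37}])

```text
invalid input
```

Call:
jog_arm(rows=[{"x":36.4,"y":-16.3,"z":0,"az":-2.37},{"x":36.4,"y":-16.3,"z":0,"az":-2.37},{"x":36.4,"y":-16.3,"z":0,"az":-2.37},{"x":36.4,"y":-16.3,"z":0,"az":-2.37},{"x":36.4,"y":-16.3,"z":0,"az":-2.37},{"x":36.4,"y":-16.3,"z":0,"az":-2.37},{"x":36.4,"y":-16.3,"z":0,"az":-2.37},{"x":36.4,"y":-16.3,"z":0,"az":-2.37}])

```text
invalid input
```

Call:
jog_arm(rows=[{"x":36.4,"y":-16.3,"z":0,"az":-2.37},{"x":36.4,"y":-16.3,"z":0,"az":-2.37},{"x":36.4,"y":-16.3,"z":0,"az":-2.37},{"x":36.4,"y":-16.3,"z":0,"az":-2.37},{"x":36.4,"y":-16.3,"z":0,"az":-2.37},{"x":36.4,"y":-16.3,"z":0,"az":-2.37},{"x":36.4,"y":-16.3,"z":0,"az":-2.37},{"x":36.4,"y":-16.3,"z":0,"az":-2.37}])

```text
invalid input
```

```bash
python3 -c "
from h import *
st()
c=snap('wrist','w1');print(np.round(c['world_from_camera'],3).tolist(),c['vertical_fov'])
print(proj(c,[.52,.2455,.051]))
plan([.52,.2455,.28],tool(-12.1))"
```

```text
t 0.1 tcp [ 0.2406 -0.6301  0.2304] R [[0.934, 0.357, -0.001], [0.357, -0.934, 0.001], [-0.0, -0.002, -1.0]] q [ 1.1   0.48  0.02  1.56 -0.01  1.11 -0.08] F [ 0.2 -0.1  0.2] w 1.0 g 0.0
[[0.357, -0.885, -0.3, 0.318], [-0.934, -0.339, -0.112, -0.601], [-0.003, 0.321, -0.947, 0.374], [0.0, 0.0, 0.0, 1.0]] 61.30643871982282
[-1409.89474974 -1129.47057237]
21 rows: xyz [ 41.6 -18.8  -2.3] turn [-0.   -0.   -2.71]
```

View pics/w1.png

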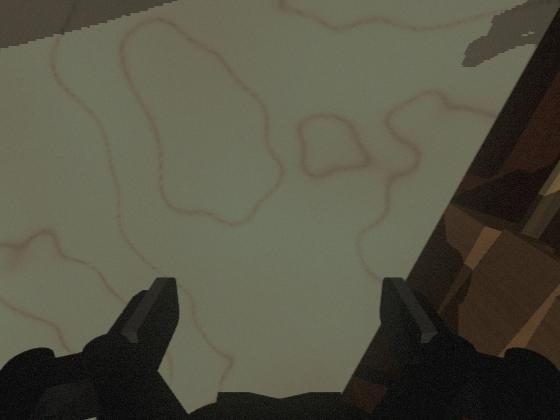

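The picture shows only worktop: the arm hasn't moved because the calls were refused. I'll retry with every field filled in.

Call:
jog_arm(rows=[{"x":36,"y":-16,"z":-6,"ax":0,"ay":0,"az":-2.4,"fingers":85},{"x":36,"y":-16,"z":-6,"ax":0,"ay":0,"az":-2.4,"fingers":85},{"x":36,"y":-16,"z":-6,"ax":0,"ay":0,"az":-2.4,"fingers":85},{"x":36,"y":-16,"z":-6,"ax":0,"ay":0,"az":-2.4,"fingers":85},{"x":36,"y":-16,"z":-6,"ax":0,"ay":0,"az":-2.4,"fingers":85},{"x":36,"y":-16,"z":-6,"ax":0,"ay":0,"az":-2.4,"fingers":85},{"x":36,"y":-16,"z":-6,"ax":0,"ay":0,"az":-2.4,"fingers":85},{"x":36,"y":-16,"z":-6,"ax":0,"ay":0,"az":-2.4,"fingers":85}])

```text
t: 0.95
eef_pos: [0.4291, -0.3776, 0.2793]
tool_rot: [-0.0, 0.939, 0.344, -0.0]
contact_force: [-0.0, -0.7, 0.6]
gripper_width: 0.998
grasp_force: 0.0
```

Call:
jog_arm(rows=[{"x":36,"y":-16,"z":0,"ax":0,"ay":0,"az":-2.4,"fingers":85},{"x":36,"y":-16,"z":0,"ax":0,"ay":0,"az":-2.4,"fingers":85},{"x":36,"y":-16,"z":0,"ax":0,"ay":0,"az":-2.4,"fingers":85},{"x":36,"y":-16,"z":0,"ax":0,"ay":0,"az":-2.4,"fingers":85},{"x":36,"y":-16,"z":0,"ax":0,"ay":0,"az":-2.4,"fingers":85},{"x":36,"y":-16,"z":0,"ax":0,"ay":0,"az":-2.4,"fingers":85},{"x":36,"y":-16,"z":0,"ax":0,"ay":0,"az":-2.4,"fingers":85},{"x":36,"y":-16,"z":0,"ax":0,"ay":0,"az":-2.4,"fingers":85}])

```text
t: 1.75
eef_pos: [0.523, -0.0785, 0.2792]
tool_rot: [-0.0, 0.869, 0.495, -0.0]
contact_force: [0.3, 0.1, -0.3]
gripper_width: 0.993
grasp_force: 0.0
```

Call:
jog_arm(rows=[{"x":36,"y":-16,"z":0,"ax":0,"ay":0,"az":-2.4,"fingers":85},{"x":36,"y":-16,"z":0,"ax":0,"ay":0,"az":-2.4,"fingers":85},{"x":36,"y":-16,"z":0,"ax":0,"ay":0,"az":-2.4,"fingers":85},{"x":36,"y":-16,"z":0,"ax":0,"ay":0,"az":-2.4,"fingers":85},{"x":36,"y":-16,"z":0,"ax":0,"ay":0,"az":-2.4,"fingers":85},{"x":36,"y":-16,"z":0,"ax":0,"ay":0,"az":-2.4,"fingers":85},{"x":36,"y":-16,"z":0,"ax":0,"ay":0,"az":-2.4,"fingers":85},{"x":0,"y":0,"z":0,"ax":0,"ay":0,"az":0,"fingers":85}])

```text
t: 2.55
eef_pos: [0.5186, 0.2015, 0.2795]
tool_rot: [-0.002, 0.784, 0.62, 0.001]
contact_force: [0.7, 0.6, 0.2]
gripper_width: 0.996
grasp_force: 0.0
```

```bash
python3 -c "
from h import *
st()
c=snap('wrist','w1');print(np.round(c['world_from_camera'],3).tolist())
for d in(1,-1):
  for e in (1,-1):
    a=np.radians(-12.1);L=np.array([-np.sin(a),np.cos(a)])*.07*d;W=np.array([np.cos(a),np.sin(a)])*.025*e
    print(proj(c,[*(np.array([.52,.2455])+L+W),.051]).round(1))
plan([.52,.2455,.28],tool(-12.1))"
```

```text
t 2.55 tcp [0.5186 0.2015 0.2795] R [[0.23, 0.973, -0.001], [0.973, -0.23, 0.004], [0.003, -0.001, -1.0]] q [ 0.    0.29 -0.59  1.75  0.17  1.15 -0.87] F [0.7 0.6 0.2] w 0.996 g 0.0
[[0.973, -0.218, -0.075, 0.538], [-0.23, -0.923, -0.307, 0.281], [-0.002, 0.316, -0.949, 0.423], [0.0, 0.0, 0.0, 1.0]]
[294.2  55.8]
[242.7  57. ]
[295.2 194.7]
[249.5 195.6]
2 rows: xyz [23.2 -5.2 -0.4] turn [-0.02 -0.03 -0.73]
```

```bash
python3 -c "
from h import *
Rt=tool(-12.1,30); g=np.array([.52,.2455,.036])
a=plan(g-Rt.apply([0,0,.08]),Rt,.017,n=7)
plan(g,Rt,.017,frm=a)"
```

```text
7 rows: xyz [-4.  -1.3 27. ] turn [ 0.05  4.28 -0.21]
2 rows: xyz [-0. -0. 40.] turn [0. 0. 0.]
```

View pics/w1.png

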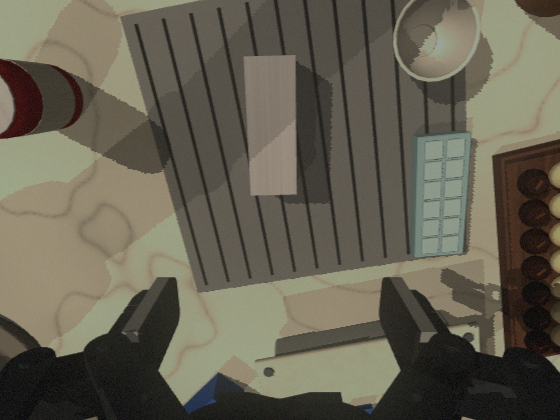

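The wrist view shows the mould's top face with corners (244,57), (295,56), (297,194), (251,195), within 2 px of my prediction. The estimate is good, so I'll approach tilted.

Call:
jog_arm(rows=[{"x":-4,"y":-1.3,"z":27,"ax":0,"ay":4.3,"az":-0.2,"fingers":85},{"x":-4,"y":-1.3,"z":27,"ax":0,"ay":4.3,"az":-0.2,"fingers":85},{"x":-4,"y":-1.3,"z":27,"ax":0,"ay":4.3,"az":-0.2,"fingers":85},{"x":-4,"y":-1.3,"z":27,"ax":0,"ay":4.3,"az":-0.2,"fingers":85},{"x":-4,"y":-1.3,"z":27,"ax":0,"ay":4.3,"az":-0.2,"fingers":85},{"x":-4,"y":-1.3,"z":27,"ax":0,"ay":4.3,"az":-0.2,"fingers":85},{"x":-4,"y":-1.3,"z":27,"ax":0,"ay":4.3,"az":-0.2,"fingers":85},{"x":0,"y":0,"z":0,"ax":0,"ay":0,"az":0,"fingers":85}])

```text
t: 3.4
eef_pos: [0.5125, 0.2072, 0.0858]
tool_rot: [-0.163, 0.756, 0.602, 0.201]
contact_force: [-0.6, -0.9, -0.7]
gripper_width: 0.992
grasp_force: 0.0
```

```bash
python3 -c "
from h import *
st()
Rt=tool(-12.1,30); g=np.array([.52,.2455,.036])
plan(g,Rt,.017,n=4)"
```

```text
t 3.4 tcp [0.5125 0.2072 0.0858] R [[0.195, 0.975, 0.108], [0.844, -0.222, 0.488], [0.5, -0.004, -0.866]] q [ 0.42  0.58 -0.8   2.12 -0.18  0.36 -0.31] F [-0.6 -0.9 -0.7] w 0.992 g 0.0
4 rows: xyz [ 2.2 -0.2 19.9] turn [ 0.04  0.01 -0.19]
```

Call:
jog_arm(rows=[{"x":2.2,"y":0,"z":20,"ax":0,"ay":0,"az":-0.2,"fingers":85},{"x":2.2,"y":0,"z":20,"ax":0,"ay":0,"az":-0.2,"fingers":85},{"x":2.2,"y":0,"z":20,"ax":0,"ay":0,"az":-0.2,"fingers":85},{"x":2.2,"y":0,"z":20,"ax":0,"ay":0,"az":-0.2,"fingers":85},{"x":0,"y":0,"z":0,"ax":0,"ay":0,"az":0,"fingers":85},{"x":0,"y":0,"z":0,"ax":0,"ay":0,"az":0,"fingers":40},{"x":0,"y":0,"z":0,"ax":0,"ay":0,"az":0,"fingers":40},{"x":0,"y":0,"z":0,"ax":0,"ay":0,"az":0,"fingers":40}], force=60)

```text
t: 4.2
eef_pos: [0.5265, 0.2569, 0.0275]
tool_rot: [-0.158, 0.749, 0.61, 0.206]
contact_force: [-3.3, -2.4, 7.7]
gripper_width: 0.574
grasp_force: 60.5
```

Call:
jog_arm(rows=[{"x":0,"y":0,"z":0,"ax":0,"ay":0,"az":0,"fingers":40},{"x":0,"y":0,"z":0,"ax":0,"ay":0,"az":0,"fingers":40},{"x":0,"y":0,"z":0,"ax":0,"ay":0,"az":0,"fingers":40},{"x":-5,"y":0,"z":-9,"ax":0,"ay":0,"az":0,"fingers":40},{"x":10,"y":0,"z":-17,"ax":0,"ay":0,"az":0,"fingers":40},{"x":10,"y":0,"z":-17,"ax":0,"ay":0,"az":0,"fingers":40},{"x":10,"y":0,"z":-17,"ax":0,"ay":0,"az":0,"fingers":40},{"x":10,"y":0,"z":-17,"ax":0,"ay":0,"az":0,"fingers":40}])

```text
t: 5.0
eef_pos: [0.5231, 0.2481, 0.1111]
tool_rot: [-0.158, 0.749, 0.61, 0.205]
contact_force: [-0.4, 0.5, -1.9]
gripper_width: 0.579
grasp_force: 63.1
```

```bash
python3 -c "
from h import *
o=st()
# stand: mould origin at (.52,.14,.16) first, grasp pt is 9 mm on floor side
Rt=tool(-6,-60); a=np.radians(-6);L=np.array([-np.sin(a),np.cos(a),0])
plan(np.array([.52,.14,.173])+L*.009,Rt,.017,n=14)"
```

```text
t 5.0 tcp [0.5231 0.2481 0.1111] R [[0.173, 0.978, 0.115], [0.849, -0.207, 0.487], [0.5, 0.013, -0.866]] q [ 0.32  0.54 -0.78  2.07 -0.19  0.38 -0.37] F [-0.4  0.5 -1.9] w 0.579 g 63.1
14 rows: xyz [-9.6  1.2 -2.3] turn [-0.06 -6.42 -0.47]
```

```bash
python3 -c "
from h import *
Rt=tool(-6,-60); c=np.array([-.0111,0,-.0059])
a=plan(np.array([.52,.14,.15])-Rt.apply(c),Rt,0,n=14)"
```

```text
14 rows: xyz [-8.7  1.1 -0.3] turn [-0.06 -6.42 -0.47]
```

Call:
jog_arm(rows=[{"x":-8.7,"y":1.1,"z":-0.3,"ax":-0.1,"ay":-6.4,"az":-0.5,"fingers":40},{"x":-8.7,"y":1.1,"z":-0.3,"ax":-0.1,"ay":-6.4,"az":-0.5,"fingers":40},{"x":-8.7,"y":1.1,"z":-0.3,"ax":-0.1,"ay":-6.4,"az":-0.5,"fingers":40},{"x":-8.7,"y":1.1,"z":-0.3,"ax":-0.1,"ay":-6.4,"az":-0.5,"fingers":40},{"x":-8.7,"y":1.1,"z":-0.3,"ax":-0.1,"ay":-6.4,"az":-0.5,"fingers":40},{"x":-8.7,"y":1.1,"z":-0.3,"ax":-0.1,"ay":-6.4,"az":-0.5,"fingers":40},{"x":-8.7,"y":1.1,"z":-0.3,"ax":-0.1,"ay":-6.4,"az":-0.5,"fingers":40},{"x":0,"y":0,"z":0,"ax":0,"ay":0,"az":0,"fingers":40}])

```text
t: 5.8
eef_pos: [0.5199, 0.1928, 0.1012]
tool_rot: [0.096, 0.752, 0.646, -0.087]
contact_force: [-1.1, 1.0, -3.2]
gripper_width: 0.576
grasp_force: 63.2
```

Call:
jog_arm(rows=[{"x":-8.7,"y":1.1,"z":-0.3,"ax":-0.1,"ay":-6.4,"az":-0.5,"fingers":40},{"x":-8.7,"y":1.1,"z":-0.3,"ax":-0.1,"ay":-6.4,"az":-0.5,"fingers":40},{"x":-8.7,"y":1.1,"z":-0.3,"ax":-0.1,"ay":-6.4,"az":-0.5,"fingers":40},{"x":-8.7,"y":1.1,"z":-0.3,"ax":-0.1,"ay":-6.4,"az":-0.5,"fingers":40},{"x":-8.7,"y":1.1,"z":-0.3,"ax":-0.1,"ay":-6.4,"az":-0.5,"fingers":40},{"x":-8.7,"y":1.1,"z":-0.3,"ax":-0.1,"ay":-6.4,"az":-0.5,"fingers":40},{"x":-8.7,"y":1.1,"z":-0.3,"ax":-0.1,"ay":-6.4,"az":-0.5,"fingers":40},{"x":0,"y":0,"z":0,"ax":0,"ay":0,"az":0,"fingers":40}])

```text
t: 6.6
eef_pos: [0.52, 0.1419, 0.1339]
tool_rot: [0.335, 0.642, 0.583, -0.368]
contact_force: [-0.1, 0.5, -3.2]
gripper_width: 0.575
grasp_force: 63.3
```

```bash
python3 -c "
from h import *
st(); snap('scene','s2'); snap('top','t2')
a=load('s2')['pixels'][:,:,::-1]; b=load('t2')['pixels'][:,:,::-1]
im=np.zeros((600,800,3),np.uint8); im[:]=0
im[:600,:420]=cv2.resize(a[60:360,250:460],(420,600)); im[:400,420:]=cv2.resize(b[100:300,120:310],(380,400)); cv2.imwrite('pics/c2.png',im)
Rt=tool(-6,-60); c=np.array([-.0111,0,-.0059])
plan(np.array([.52,.14,.15])-Rt.apply(c),Rt,0)"
```

```text
t 6.6 tcp [0.52   0.1419 0.1339] R [[0.049, 0.995, -0.081], [0.503, -0.095, -0.859], [-0.863, 0.001, -0.505]] q [-0.73  0.8  -0.02  1.65  0.62  1.6  -1.15] F [-0.1  0.5 -3.2] w 0.575 g 63.3
1 rows: xyz [-2.1 -0.8 -0.2] turn [ 0.53 -0.57 -0.02]
```

View pics/c2.png

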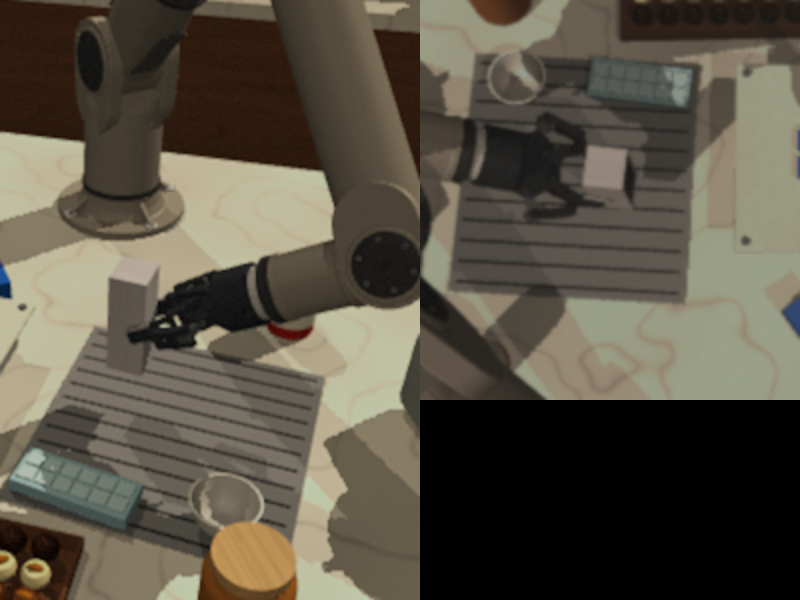

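The mould hangs upright in the air over the mat (crop 130,315), its end face level. Now I'll lower it.

```bash
python3 -c "
from h import *
Rt=tool(-6,-60); c=np.array([-.0111,0,-.0059])
plan(np.array([.52,.14,.078])-Rt.apply(c),Rt,0,n=5)"
```

```text
5 rows: xyz [12.  -0.2  7.2] turn [ 0.11 -0.11 -0.  ]
```

Call:
jog_arm(rows=[{"x":12,"y":-0.2,"z":7.2,"ax":0.1,"ay":-0.1,"az":0,"fingers":40},{"x":12,"y":-0.2,"z":7.2,"ax":0.1,"ay":-0.1,"az":0,"fingers":40},{"x":12,"y":-0.2,"z":7.2,"ax":0.1,"ay":-0.1,"az":0,"fingers":40},{"x":12,"y":-0.2,"z":7.2,"ax":0.1,"ay":-0.1,"az":0,"fingers":40},{"x":12,"y":-0.2,"z":7.2,"ax":0.1,"ay":-0.1,"az":0,"fingers":40},{"x":0,"y":0,"z":0,"ax":0,"ay":0,"az":0,"fingers":40},{"x":0,"y":0,"z":0,"ax":0,"ay":0,"az":0,"fingers":40},{"x":0,"y":0,"z":0,"ax":0,"ay":0,"az":0,"fingers":40}])

```text
t: 7.5
eef_pos: [0.5207, 0.1413, 0.0669]
tool_rot: [0.337, 0.643, 0.579, -0.371]
contact_force: [-0.4, -0.6, -2.2]
gripper_width: 0.574
grasp_force: 63.3
```

Call:
jog_arm(rows=[{"x":1.7,"y":0,"z":1,"ax":0,"ay":0,"az":0,"fingers":40},{"x":1.7,"y":0,"z":1,"ax":0,"ay":0,"az":0,"fingers":40},{"x":0,"y":0,"z":0,"ax":0,"ay":0,"az":0,"fingers":40},{"x":0,"y":0,"z":0,"ax":0,"ay":0,"az":0,"fingers":40},{"x":0,"y":0,"z":0,"ax":0,"ay":0,"az":0,"fingers":40},{"x":0,"y":0,"z":0,"ax":0,"ay":0,"az":0,"fingers":40},{"x":0,"y":0,"z":0,"ax":0,"ay":0,"az":0,"fingers":40},{"x":0,"y":0,"z":0,"ax":0,"ay":0,"az":0,"fingers":40}])

```text
t: 8.3
eef_pos: [0.5204, 0.1411, 0.0626]
tool_rot: [0.337, 0.643, 0.579, -0.372]
contact_force: [-0.1, -0.1, -2.0]
gripper_width: 0.575
grasp_force: 63.3
```

Call:
jog_arm(rows=[{"x":0.9,"y":0,"z":0.5,"ax":0,"ay":0,"az":0,"fingers":40},{"x":0,"y":0,"z":0,"ax":0,"ay":0,"az":0,"fingers":40},{"x":0.9,"y":0,"z":0.5,"ax":0,"ay":0,"az":0,"fingers":40},{"x":0,"y":0,"z":0,"ax":0,"ay":0,"az":0,"fingers":40},{"x":0.4,"y":0,"z":0.3,"ax":0,"ay":0,"az":0,"fingers":40},{"x":0,"y":0,"z":0,"ax":0,"ay":0,"az":0,"fingers":40},{"x":0,"y":0,"z":0,"ax":0,"ay":0,"az":0,"fingers":40},{"x":0,"y":0,"z":0,"ax":0,"ay":0,"az":0,"fingers":40}])

```text
t: 9.1
eef_pos: [0.5205, 0.141, 0.062]
tool_rot: [0.337, 0.643, 0.579, -0.372]
contact_force: [-1.8, 3.3, 10.2]
gripper_width: 0.576
grasp_force: 64.3
```

Call:
jog_arm(rows=[{"x":-0.9,"y":0,"z":-0.5,"ax":0,"ay":0,"az":0,"fingers":40},{"x":0,"y":0,"z":0,"ax":0,"ay":0,"az":0,"fingers":40},{"x":0,"y":0,"z":0,"ax":0,"ay":0,"az":0,"fingers":40},{"x":0,"y":0,"z":0,"ax":0,"ay":0,"az":0,"fingers":53},{"x":0,"y":0,"z":0,"ax":0,"ay":0,"az":0,"fingers":60},{"x":0,"y":0,"z":0,"ax":0,"ay":0,"az":0,"fingers":70},{"x":0,"y":0,"z":0,"ax":0,"ay":0,"az":0,"fingers":75},{"x":0,"y":0,"z":0,"ax":0,"ay":0,"az":0,"fingers":75}])

```text
t: 9.9
eef_pos: [0.5203, 0.1409, 0.0609]
tool_rot: [0.336, 0.643, 0.579, -0.372]
contact_force: [-0.5, 0.2, 0.1]
gripper_width: 0.869
grasp_force: 0.0
```

```bash
python3 -c "
from h import *
o=st(); R0=rot(o);p0=np.array(o['eef_pos'])
c=np.array([-.0111,0,-.0059]); m=p0+R0.apply(c);m[2]=.073;print('mould',m, 'yaw', np.degrees(np.arctan2(R0.as_matrix()[1,1],R0.as_matrix()[0,1])))
# regrasp: tool pointing +L, 60 from vertical; grasp point 8mm toward open side (-L)
y=np.degrees(np.arctan2(R0.as_matrix()[1,1],R0.as_matrix()[0,1])); a=np.radians(y);L=np.array([-np.sin(a),np.cos(a),0])
b=plan(p0+R0.apply([0,0,-.11]),R0)
up=plan(m+[0,0,.30],tool(y,0),0,frm=b,n=9)
Rt=tool(y,60); g=m-L*.008
d=plan(g-Rt.apply([0,0,.1]),Rt,.017,frm=up,n=9)
plan(g,Rt,.017,frm=d)
"
```

```text
t 9.9 tcp [0.5203 0.1409 0.0609] R [[0.053, 0.995, -0.088], [0.494, -0.102, -0.863], [-0.868, 0.002, -0.497]] q [-0.73  0.91 -0.02  1.64  0.62  1.53 -1.21] F [-0.5  0.2  0.1] w 0.869 g 0.0
mould [0.5202826  0.14053497 0.073     ] yaw -5.88315000436779
3 rows: xyz [  0.    0.  -36.7] turn [0. 0. 0.]
9 rows: xyz [-25.8   0.  -18.8] turn [ 0.01  6.69 -0.01]
9 rows: xyz [-21.8  -0.   22.7] turn [0.   6.67 0.  ]
3 rows: xyz [ 0.   0.  33.3] turn [0. 0. 0.]
```

Call:
jog_arm(rows=[{"x":0,"y":0,"z":-20,"ax":0,"ay":0,"az":0,"fingers":75},{"x":0,"y":0,"z":-30,"ax":0,"ay":0,"az":0,"fingers":75},{"x":0,"y":0,"z":-30,"ax":0,"ay":0,"az":0,"fingers":75},{"x":0,"y":0,"z":-30,"ax":0,"ay":0,"az":0,"fingers":75},{"x":-26,"y":0,"z":-19,"ax":0,"ay":6.7,"az":0,"fingers":75},{"x":-26,"y":0,"z":-19,"ax":0,"ay":6.7,"az":0,"fingers":75},{"x":-26,"y":0,"z":-19,"ax":0,"ay":6.7,"az":0,"fingers":75},{"x":-26,"y":0,"z":-19,"ax":0,"ay":6.7,"az":0,"fingers":75}])

```text
t: 10.7
eef_pos: [0.529, 0.2287, 0.2446]
tool_rot: [0.192, 0.712, 0.642, -0.21]
contact_force: [0.6, 0.9, -0.1]
gripper_width: 0.878
grasp_force: 0.0
```

Call:
jog_arm(rows=[{"x":-26,"y":0,"z":-19,"ax":0,"ay":6.7,"az":0,"fingers":75},{"x":-26,"y":0,"z":-19,"ax":0,"ay":6.7,"az":0,"fingers":75},{"x":-26,"y":0,"z":-19,"ax":0,"ay":6.7,"az":0,"fingers":75},{"x":-26,"y":0,"z":-19,"ax":0,"ay":6.7,"az":0,"fingers":75},{"x":-26,"y":0,"z":-19,"ax":0,"ay":6.7,"az":0,"fingers":75},{"x":0,"y":0,"z":0,"ax":0,"ay":0,"az":0,"fingers":75},{"x":0,"y":0,"z":0,"ax":0,"ay":0,"az":0,"fingers":75},{"x":0,"y":0,"z":0,"ax":0,"ay":0,"az":0,"fingers":75}])

```text
t: 11.5
eef_pos: [0.5189, 0.1408, 0.3742]
tool_rot: [-0.0, 0.742, 0.671, 0.001]
contact_force: [1.1, -0.1, -0.1]
gripper_width: 0.876
grasp_force: 0.0
```

```bash
python3 -c "
from h import *
o=st(); m=np.array([.5203,.1405,.073]); y=-5.9
c=snap('top','t3'); a=c['pixels'][:,:,::-1]; s=snap('scene','s3')['pixels'][:,:,::-1]
im=np.zeros((400,800,3),np.uint8); im[:,:400]=cv2.resize(a[130:280,150:300],(400,400)); im[:,400:]=cv2.resize(s[150:300,250:400],(400,400)); cv2.imwrite('pics/c3.png',im)
for n in('t3','s3'):
  c=load(n)
  for zz in(.003,.143):
    for e in((1,1),(1,-1),(-1,-1),(-1,1)):
      k=np.radians(y);L=np.array([-np.sin(k),np.cos(k),0]);W=np.array([np.cos(k),np.sin(k),0])
      p=m+L*.024*e[0]+W*.025*e[1];p[2]=zz;u,v=proj(c,p)
      u,v=((u-150)*400/150,(v-130)*400/150) if n=='t3' else (400+(u-250)*400/150,(v-150)*400/150)
      print(n,zz,e,round(u),round(v)); cv2.circle(im,(round(u),round(v)),3,(0,0,255) if zz>.1 else (0,255,0),-1)
cv2.imwrite('pics/c3.png',im)
a=np.radians(y);L=np.array([-np.sin(a),np.cos(a),0]);Rt=tool(y,60); g=m-L*.008
d=plan(g-Rt.apply([0,0,.1]),Rt,.017,n=9)
"
```

```text
t 11.5 tcp [0.5189 0.1408 0.3742] R [[0.101, 0.995, 0.001], [0.995, -0.101, 0.001], [0.001, 0.001, -1.0]] q [-0.26  0.15 -0.14  1.68  0.02  1.31 -0.5 ] F [ 1.1 -0.1 -0.1] w 0.876 g 0.0
t3 0.003 (1, 1) 174 162
t3 0.003 (1, -1) 168 206
t3 0.003 (-1, -1) 212 211
t3 0.003 (-1, 1) 217 166
t3 0.143 (1, 1) 155 131
t3 0.143 (1, -1) 148 181
t3 0.143 (-1, -1) 198 186
t3 0.143 (-1, 1) 204 136
s3 0.003 (1, 1) 583 317
s3 0.003 (1, -1) 599 286
s3 0.003 (-1, -1) 555 274
s3 0.003 (-1, 1) 538 304
s3 0.143 (1, 1) 590 205
s3 0.143 (1, -1) 607 175
s3 0.143 (-1, -1) 559 164
s3 0.143 (-1, 1) 541 193
9 rows: xyz [-21.9   0.1  22.7] turn [-0.01  6.66  0.02]
```

View pics/c3.png

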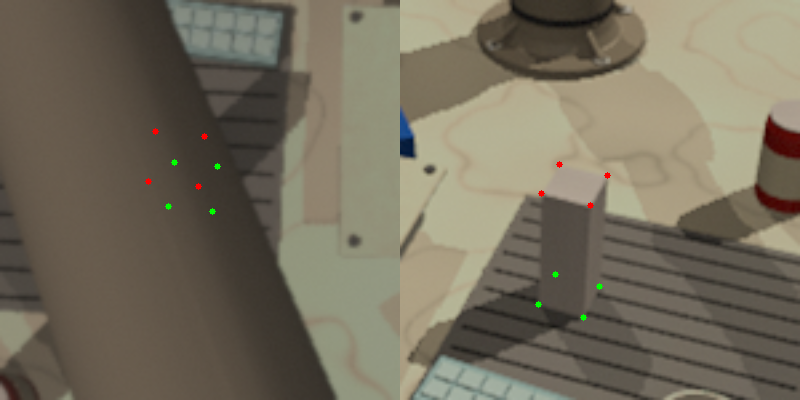

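The mould stands upright at its predicted pose: the overlaid corners match in the scene view (crop 541–607,164–317). Next I'll swing the tool to the open side.

Call:
jog_arm(rows=[{"x":-22,"y":0,"z":22.7,"ax":0,"ay":6.7,"az":0,"fingers":80},{"x":-22,"y":0,"z":22.7,"ax":0,"ay":6.7,"az":0,"fingers":80},{"x":-22,"y":0,"z":22.7,"ax":0,"ay":6.7,"az":0,"fingers":80},{"x":-22,"y":0,"z":22.7,"ax":0,"ay":6.7,"az":0,"fingers":80},{"x":-22,"y":0,"z":22.7,"ax":0,"ay":6.7,"az":0,"fingers":80},{"x":-22,"y":0,"z":22.7,"ax":0,"ay":6.7,"az":0,"fingers":80},{"x":-22,"y":0,"z":22.7,"ax":0,"ay":6.7,"az":0,"fingers":80},{"x":0,"y":0,"z":0,"ax":0,"ay":0,"az":0,"fingers":80}])

```text
t: 12.4
eef_pos: [0.5071, 0.0515, 0.1699]
tool_rot: [-0.272, 0.684, 0.611, 0.293]
contact_force: [0.3, 0.2, -1.2]
gripper_width: 0.94
grasp_force: 0.0
```

```bash
python3 -c "
from h import *
o=st(); m=np.array([.5203,.1405,.073]); y=-5.9
a=np.radians(y);L=np.array([-np.sin(a),np.cos(a),0])
for t in(45,60):
  Rt=tool(y,t); g=m-L*.008
  plan(g-Rt.apply([0,0,.1]),Rt,.017)
"
```

```text
t 12.4 tcp [0.5071 0.0515 0.1699] R [[0.083, 0.994, 0.068], [0.675, -0.106, 0.73], [0.733, -0.015, -0.68]] q [ 0.32  0.46 -0.09  2.05 -0.94  1.04  0.79] F [ 0.3  0.2 -1.2] w 0.94 g 0.0
1 rows: xyz [-12.2   4.4  43. ] turn [-0.45 -2.15 -0.74]
2 rows: xyz [-18.2   2.3  21.6] turn [-0.18  6.42 -0.4 ]
```

Call:
jog_arm(rows=[{"x":-18.2,"y":2.3,"z":21.6,"ax":-0.2,"ay":6.4,"az":-0.4,"fingers":80},{"x":-18.2,"y":2.3,"z":21.6,"ax":-0.2,"ay":6.4,"az":-0.4,"fingers":80},{"x":0,"y":0,"z":0,"ax":0,"ay":0,"az":0,"fingers":80},{"x":0,"y":0,"z":0,"ax":0,"ay":0,"az":0,"fingers":80},{"x":0,"y":0,"z":0,"ax":0,"ay":0,"az":0,"fingers":80},{"x":0,"y":0,"z":0,"ax":0,"ay":0,"az":0,"fingers":80},{"x":0,"y":0,"z":0,"ax":0,"ay":0,"az":0,"fingers":80},{"x":0,"y":0,"z":0,"ax":0,"ay":0,"az":0,"fingers":80}])

```text
t: 13.2
eef_pos: [0.5175, 0.0625, 0.1245]
tool_rot: [-0.328, 0.639, 0.586, 0.375]
contact_force: [0.9, 0.4, 0.5]
gripper_width: 0.938
grasp_force: 0.0
```

```bash
python3 -c "
from h import *
o=st(); m=np.array([.5203,.1405,.073]); y=-5.9
a=np.radians(y);L=np.array([-np.sin(a),np.cos(a),0])
Rt=tool(y,60); g=m-L*.008
b=plan(g-Rt.apply([0,0,.1]),Rt,.017)
plan(g,Rt,.017,n=4)
"
```

```text
t 13.2 tcp [0.5175 0.0625 0.1245] R [[0.032, 0.995, 0.096], [0.503, -0.099, 0.858], [0.863, 0.021, -0.504]] q [ 0.43  0.66 -0.16  2.04 -1.1   1.1   1.07] F [0.9 0.4 0.5] w 0.938 g 0.0
1 rows: xyz [-9.5 -5.4  3.3] turn [0.41 0.27 1.14]
4 rows: xyz [-2.3 -1.4 25.8] turn [0.1  0.07 0.28]
```

Call:
jog_arm(rows=[{"x":-9.5,"y":-5.4,"z":3.3,"ax":0.4,"ay":0.3,"az":1.1,"fingers":80},{"x":0,"y":0,"z":0,"ax":0,"ay":0,"az":0,"fingers":80},{"x":0,"y":0,"z":20,"ax":0,"ay":0,"az":0,"fingers":80},{"x":0,"y":0,"z":20,"ax":0,"ay":0,"az":0,"fingers":80},{"x":0,"y":0,"z":20,"ax":0,"ay":0,"az":0,"fingers":80},{"x":0,"y":0,"z":20,"ax":0,"ay":0,"az":0,"fingers":80},{"x":0,"y":0,"z":0,"ax":0,"ay":0,"az":0,"fingers":80},{"x":0,"y":0,"z":0,"ax":0,"ay":0,"az":0,"fingers":80}])

```text
t: 14.0
eef_pos: [0.5183, 0.1297, 0.0726]
tool_rot: [-0.337, 0.643, 0.579, 0.371]
contact_force: [0.5, -0.2, -0.4]
gripper_width: 0.934
grasp_force: 0.0
```

```bash
python3 -c "
from h import *
o=st(); m=np.array([.5203,.1405,.073]); y=-5.9
a=np.radians(y);L=np.array([-np.sin(a),np.cos(a),0])
Rt=tool(y,60); g=m-L*.008
plan(g,Rt,.017,n=2)
"
```

```text
t 14.0 tcp [0.5183 0.1297 0.0726] R [[0.055, 0.995, 0.088], [0.495, -0.103, 0.863], [0.867, -0.004, -0.498]] q [ 0.37  0.75 -0.23  2.08 -1.23  0.97  1.15] F [ 0.5 -0.2 -0.4] w 0.934 g 0.0
2 rows: xyz [0.9 0.4 9.7] turn [-0.04 -0.07 -0.1 ]
```

Call:
jog_arm(rows=[{"x":0.9,"y":0.4,"z":9.7,"ax":0,"ay":0,"az":0,"fingers":80},{"x":0.9,"y":0.4,"z":9.7,"ax":0,"ay":0,"az":0,"fingers":80},{"x":0,"y":0,"z":0,"ax":0,"ay":0,"az":0,"fingers":80},{"x":0,"y":0,"z":0,"ax":0,"ay":0,"az":0,"fingers":80},{"x":0,"y":0,"z":0,"ax":0,"ay":0,"az":0,"fingers":60},{"x":0,"y":0,"z":0,"ax":0,"ay":0,"az":0,"fingers":54},{"x":0,"y":0,"z":0,"ax":0,"ay":0,"az":0,"fingers":54},{"x":0,"y":0,"z":0,"ax":0,"ay":0,"az":0,"fingers":54}])

```text
t: 14.8
eef_pos: [0.5213, 0.1473, 0.0648]
tool_rot: [-0.336, 0.643, 0.579, 0.371]
contact_force: [0.3, -0.3, -0.0]
gripper_width: 0.635
grasp_force: 0.0
```

Call:
jog_arm(rows=[{"x":0,"y":0,"z":0,"ax":0,"ay":0,"az":0,"fingers":50},{"x":0,"y":0,"z":0,"ax":0,"ay":0,"az":0,"fingers":40},{"x":0,"y":0,"z":0,"ax":0,"ay":0,"az":0,"fingers":40},{"x":0,"y":0,"z":0,"ax":0,"ay":0,"az":0,"fingers":40},{"x":0,"y":0,"z":0,"ax":0,"ay":0,"az":0,"fingers":40},{"x":0,"y":0,"z":0,"ax":0,"ay":0,"az":0,"fingers":40},{"x":0,"y":0,"z":0,"ax":0,"ay":0,"az":0,"fingers":40},{"x":0,"y":0,"z":0,"ax":0,"ay":0,"az":0,"fingers":40}])

```text
t: 15.6
eef_pos: [0.5214, 0.1474, 0.065]
tool_rot: [-0.336, 0.643, 0.579, 0.372]
contact_force: [-0.8, -3.2, 4.9]
gripper_width: 0.575
grasp_force: 62.6
```

```bash
python3 -c "
from h import *
o=st(); m=np.array([.5203,.1405,.073]); R0=rot(o); p0=np.array(o['eef_pos'])
c=R0.inv().apply(m-p0); print('c',c)
Rm=R0.as_matrix(); print('tilt',np.degrees(np.arctan2(np.hypot(*Rm[:2,2]),-Rm[2,2])))
y=-1.5; c[1]=0
b=plan(m+[0,0,.10]-R0.apply(c),R0)
Rt=tool(y,-30); n=np.array([.566,-.19,.075])
e=plan(np.array([.53,.02,.30])-Rt.apply(c),Rt,0,frm=b,n=14)
plan(n+[0,0,.24]-Rt.apply(c),Rt,0,frm=e)
"
```

```text
t 15.6 tcp [0.5214 0.1474 0.065 ] R [[0.054, 0.995, 0.089], [0.495, -0.104, 0.863], [0.867, -0.002, -0.498]] q [ 0.35  0.77 -0.25  2.08 -1.26  0.94  1.17] F [-0.8 -3.2  4.9] w 0.575 g 62.6
c [ 0.00350445 -0.00038044 -0.01001458]
tilt 60.13833645468174
3 rows: xyz [ 28.9  -0.2 -16.6] turn [0. 0. 0.]
14 rows: xyz [ -6.9   1.5 -13. ] turn [ 0.08 -6.44 -0.34]
5 rows: xyz [-37.7   8.3  18.3] turn [0. 0. 0.]
```

Call:
jog_arm(rows=[{"x":6,"y":0,"z":-3.4,"ax":0,"ay":0,"az":0,"fingers":40},{"x":27,"y":0,"z":-15.6,"ax":0,"ay":0,"az":0,"fingers":40},{"x":27,"y":0,"z":-15.6,"ax":0,"ay":0,"az":0,"fingers":40},{"x":27,"y":0,"z":-15.6,"ax":0,"ay":0,"az":0,"fingers":40},{"x":-7,"y":1.5,"z":-13,"ax":0.1,"ay":-6.4,"az":-0.3,"fingers":40},{"x":-7,"y":1.5,"z":-13,"ax":0.1,"ay":-6.4,"az":-0.3,"fingers":40},{"x":-7,"y":1.5,"z":-13,"ax":0.1,"ay":-6.4,"az":-0.3,"fingers":40},{"x":-7,"y":1.5,"z":-13,"ax":0.1,"ay":-6.4,"az":-0.3,"fingers":40}])

```text
t: 16.4
eef_pos: [0.5213, 0.0886, 0.1767]
tool_rot: [-0.196, 0.703, 0.647, 0.219]
contact_force: [-0.4, 1.4, -2.8]
gripper_width: 0.577
grasp_force: 62.3
```

Call:
jog_arm(rows=[{"x":-7,"y":1.5,"z":-13,"ax":0.1,"ay":-6.4,"az":-0.3,"fingers":40},{"x":-7,"y":1.5,"z":-13,"ax":0.1,"ay":-6.4,"az":-0.3,"fingers":40},{"x":-7,"y":1.5,"z":-13,"ax":0.1,"ay":-6.4,"az":-0.3,"fingers":40},{"x":-7,"y":1.5,"z":-13,"ax":0.1,"ay":-6.4,"az":-0.3,"fingers":40},{"x":-7,"y":1.5,"z":-13,"ax":0.1,"ay":-6.4,"az":-0.3,"fingers":40},{"x":-7,"y":1.5,"z":-13,"ax":0.1,"ay":-6.4,"az":-0.3,"fingers":40},{"x":-7,"y":1.5,"z":-13,"ax":0.1,"ay":-6.4,"az":-0.3,"fingers":40},{"x":-7,"y":1.5,"z":-13,"ax":0.1,"ay":-6.4,"az":-0.3,"fingers":40}])

```text
t: 17.2
eef_pos: [0.5275, 0.0148, 0.2644]
tool_rot: [0.103, 0.714, 0.684, -0.106]
contact_force: [-0.8, -0.4, -3.7]
gripper_width: 0.578
grasp_force: 62.3
```

```bash
python3 -c "
from h import *
o=st(); c=np.array([.0035,0,-.010]); print(np.array(o['eef_pos'])+rot(o).apply(c))
Rt=tool(-1.5,-30); n=np.array([.566,-.19,.075])
plan(n+[0,0,.20]-Rt.apply(c),Rt,0,n=8)
"
```

```text
t 17.2 tcp [0.5275 0.0148 0.2644] R [[0.041, 0.999, -0.011], [0.956, -0.042, -0.292], [-0.292, 0.001, -0.956]] q [-0.42  0.24  0.12  1.86  0.27  1.16 -0.47] F [-0.8 -0.4 -3.7] w 0.578 g 62.3
[0.52772766 0.0210998  0.27291053]
8 rows: xyz [-24.6   5.7   9.8] turn [-0.04 -1.63 -0.11]
```

Call:
jog_arm(rows=[{"x":-24.6,"y":5.7,"z":9.8,"ax":0,"ay":-1.6,"az":-0.1,"fingers":40},{"x":-24.6,"y":5.7,"z":9.8,"ax":0,"ay":-1.6,"az":-0.1,"fingers":40},{"x":-24.6,"y":5.7,"z":9.8,"ax":0,"ay":-1.6,"az":-0.1,"fingers":40},{"x":-24.6,"y":5.7,"z":9.8,"ax":0,"ay":-1.6,"az":-0.1,"fingers":40},{"x":-24.6,"y":5.7,"z":9.8,"ax":0,"ay":-1.6,"az":-0.1,"fingers":40},{"x":-24.6,"y":5.7,"z":9.8,"ax":0,"ay":-1.6,"az":-0.1,"fingers":40},{"x":-24.6,"y":5.7,"z":9.8,"ax":0,"ay":-1.6,"az":-0.1,"fingers":40},{"x":-24.6,"y":5.7,"z":9.8,"ax":0,"ay":-1.6,"az":-0.1,"fingers":40}])

```text
t: 18.0
eef_pos: [0.5661, -0.2005, 0.2659]
tool_rot: [0.176, 0.693, 0.674, -0.185]
contact_force: [0.5, 0.9, -2.8]
gripper_width: 0.576
grasp_force: 62.4
```

```bash
python3 -c "
from h import *
o=st(); c=np.array([.0035,0,-.010]); print(np.array(o['eef_pos'])+rot(o).apply(c))
Rt=tool(-1.5,-30); n=np.array([.566,-.19,.075])
plan(n+[0,0,.06]-Rt.apply(c),Rt,0,n=8)
s=load('s0');t=load('t0'); w=snap('wrist','w4'); s4=snap('scene','s4')
im=np.zeros((600,800,3),np.uint8)
im[:300,:400]=cv2.resize(w['pixels'][:,:,::-1],(400,300)); im[300:600,:400]=cv2.resize(s['pixels'][140:275,100:280,::-1],(400,300),interpolation=2)
im[300:600,400:]=cv2.resize(s4['pixels'][140:275,100:280,::-1],(400,300),interpolation=2)
im[:300,400:]=cv2.resize(t['pixels'][150:210,300:380,::-1],(400,300),interpolation=2)
cv2.imwrite('pics/c4.png',im)
"
```

```text
t 18.0 tcp [ 0.5661 -0.2005  0.2659] R [[0.023, 1.0, -0.019], [0.869, -0.03, -0.494], [-0.494, -0.005, -0.869]] q [-0.25  0.32  0.27  1.83  0.5   1.08 -0.28] F [ 0.5  0.9 -2.8] w 0.576 g 62.4
[ 0.56641677 -0.19249394  0.27289424]
8 rows: xyz [ 8.8 -0.  14.8] turn [-0.04 -0.05 -0.  ]
```

View pics/c4.png

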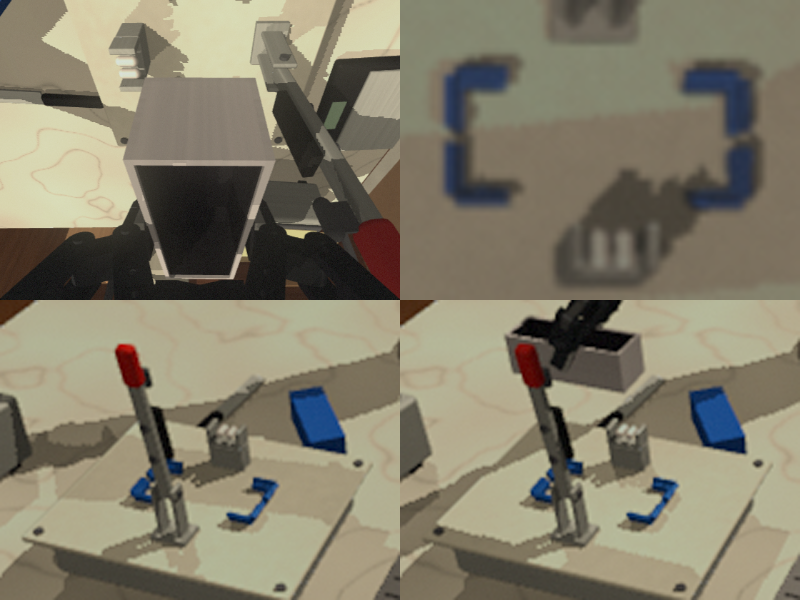

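Wrist view: the mould is held open side up (crop 200,180), level, above the table. The guides are clear and the bar is upright. I'll refine the seat from the guide corners, (447,62), (752,68), (757,205), (447,200) in the crop.

Run:
```python
from h import *
t=load('t0')
def g(u,v,z): return at(t,300+(u-400)/5,150+v/5,z)[:2]
# x from far edge (top) & near edge (bottom); y from left edge(bottom) & right edge(top)
far=[g(447,62,.091),g(752,68,.091)]; near=[g(447,200,.075),g(757,205,.075)]
lef=[g(446,62,.075),g(446,200,.075)]; rig=[g(753,68,.091),g(758,205,.091)]
m=lambda a:np.mean(a,0).round(4)
print('far',m(far),'near',m(near),'x',(m(far)[0]+m(near)[0])/2,'left',m(lef),'right',m(rig),'y',(m(lef)[1]+m(rig)[1])/2)
s=load('s0')
def h(u,v,z): return at(s,100+u/2.222,140+(v-300)/2.222,z)[:2].round(4)
print('scene catch top corners',[h(*p,.133).tolist() for p in[(207,427),(244,423),(249,441),(212,447)]])
print('scene guide right outer',h(230,520,.075),h(247,523,.075),h(277,482,.091),h(256,478,.091))
print('screws', [h(*p,.075).tolist() for p in[(38,531),(282,588),(358,464)]])
seg=cv2.inRange(cv2.cvtColor(t['pixels'],cv2.COLOR_RGB2HSV),(105,90,20),(130,255,255))[150:205,300:385]
n,l,st_,cen=cv2.connectedComponentsWithStats(seg)
for i in range(1,n):
  if st_[i,4]>8: print(st_[i],cen[i]+[300,150],at(t,*(cen[i]+[300,150]),.083).round(4))
```

```text
far [ 0.6045 -0.1921] near [ 0.5305 -0.1935] x 0.5675 left [ 0.5719 -0.1082] right [ 0.5637 -0.2762] y -0.1922
scene catch top corners [[0.5054, -0.2082], [0.484, -0.1678], [0.5184, -0.1451], [0.5428, -0.1826]]
scene guide right outer [ 0.6002 -0.1387] [ 0.5995 -0.117 ] [ 0.5346 -0.1052] [ 0.5345 -0.1331]
screws [[0.6837, -0.3459], [0.6894, -0.034], [0.4508, -0.0309]]
[ 9 13 12 13 65] [313.24615385 167.35384615] [ 0.5947 -0.1192  0.083 ]
[57 14 13 12 70] [364.35714286 167.97142857] [ 0.5922 -0.2609  0.083 ]
[ 9 29  3  9 21] [309.80952381 183.28571429] [ 0.5495 -0.1085  0.083 ]
[59 30 11 11 51] [366.05882353 185.90196078] [ 0.5413 -0.2631  0.083 ]
[12 38  8  2  9] [315.55555556 188.88888889] [ 0.5336 -0.1239  0.083 ]
```

Run:
```python
from h import *
o=st(); c=np.array([.0035,0,-.010]); m=np.array(o['eef_pos'])+rot(o).apply(c); Rm=rot(o)*R.from_euler('y',30,degrees=True)
s=load('s4'); w=load('w4')
for e in[(1,1,-1),(1,1,1),(1,-1,-1),(1,-1,1),(-1,1,1),(-1,1,-1)]:
    # Rm: x ~ +length, y ~ width(+x), z down ; e=(len,width,down)
    p=m+Rm.apply(np.array(e)*[.07,.025,.024]); u,v=proj(s,p); a,b=proj(w,p)
    print(e,p.round(3),'scene crop',round(400+(u-100)*2.222),round(300+(v-140)*2.222),'wrist crop',round(a/1.4),round(b/1.4))
Rt=tool(-1.2,-30); n=np.array([.567,-.1912,.075])
plan(n+[0,0,.05]-Rt.apply(c),Rt,0,n=7)
```

```text
t 18.1 tcp [ 0.5655 -0.2031  0.2663] R [[0.028, 0.999, -0.021], [0.868, -0.034, -0.495], [-0.496, -0.005, -0.868]] q [-0.25  0.32  0.27  1.83  0.5   1.08 -0.28] F [-0.4 -0.1 -3.5] w 0.575 g 62.5
(1, 1, -1) [ 0.593 -0.126  0.298] scene crop 619 354 wrist crop 272 165
(1, 1, 1) [ 0.593 -0.126  0.25 ] scene crop 625 393 wrist crop 252 82
(1, -1, -1) [ 0.543 -0.124  0.298] scene crop 641 332 wrist crop 122 164
(1, -1, 1) [ 0.543 -0.124  0.25 ] scene crop 646 370 wrist crop 143 82
(-1, 1, 1) [ 0.588 -0.266  0.249] scene crop 513 372 wrist crop 226 220
(-1, 1, -1) [ 0.588 -0.266  0.297] scene crop 505 334 wrist crop 231 280
7 rows: xyz [11.   0.2 18.1] turn [-0.09 -0.04 -0.08]
```

Call:
jog_arm(rows=[{"x":11,"y":0.2,"z":18.1,"ax":-0.1,"ay":0,"az":-0.1,"fingers":40},{"x":11,"y":0.2,"z":18.1,"ax":-0.1,"ay":0,"az":-0.1,"fingers":40},{"x":11,"y":0.2,"z":18.1,"ax":-0.1,"ay":0,"az":-0.1,"fingers":40},{"x":11,"y":0.2,"z":18.1,"ax":-0.1,"ay":0,"az":-0.1,"fingers":40},{"x":11,"y":0.2,"z":18.1,"ax":-0.1,"ay":0,"az":-0.1,"fingers":40},{"x":11,"y":0.2,"z":18.1,"ax":-0.1,"ay":0,"az":-0.1,"fingers":40},{"x":11,"y":0.2,"z":18.1,"ax":-0.1,"ay":0,"az":-0.1,"fingers":40},{"x":0,"y":0,"z":0,"ax":0,"ay":0,"az":0,"fingers":40}])

```text
t: 18.9
eef_pos: [0.5657, -0.193, 0.1151]
tool_rot: [0.177, 0.687, 0.68, -0.183]
contact_force: [0.3, 0.0, -2.8]
gripper_width: 0.576
grasp_force: 62.6
```

Run:
```python
from h import *
st(); s4=snap('scene','s5'); t=snap('top','t5'); w=snap('wrist','w5')
o=st(); c=np.array([.0035,0,-.010]); print('m',np.array(o['eef_pos'])+rot(o).apply(c))
im=np.zeros((600,800,3),np.uint8)
im[:300,:400]=cv2.resize(w['pixels'][:,:,::-1],(400,300)); im[300:600,:400]=cv2.resize(s4['pixels'][195:255,140:220,::-1],(400,300),interpolation=2)
im[:300,400:]=cv2.resize(t['pixels'][150:210,300:380,::-1],(400,300),interpolation=2)
cv2.imwrite('pics/c5.png',im)
Rt=tool(-1.2,-30); n=np.array([.567,-.1912,.075])
plan(n+[0,0,.05]-Rt.apply(c),Rt,0)
plan(n+[0,0,.030]-Rt.apply(c),Rt,0,n=8)
```

```text
t 18.9 tcp [ 0.5657 -0.193   0.1151] R [[0.008, 1.0, -0.01], [0.87, -0.011, -0.492], [-0.492, -0.005, -0.87]] q [-0.26  0.52  0.27  1.95  0.55  0.79 -0.45] F [ 0.3  0.  -2.8] w 0.576 g 62.6
t 19.05 tcp [ 0.5678 -0.1937  0.1185] R [[0.011, 1.0, -0.005], [0.87, -0.013, -0.493], [-0.493, 0.001, -0.87]] q [-0.26  0.51  0.27  1.95  0.55  0.79 -0.45] F [ 0.2  0.3 -1.9] w 0.578 g 62.6
m [ 0.56787345 -0.18570887  0.12545909]
1 rows: xyz [-4.6 -0.9  3.1] turn [ 0.29 -0.49  0.39]
8 rows: xyz [ 0.7 -0.1  2.6] turn [ 0.04 -0.06  0.05]
```

View pics/c5.png

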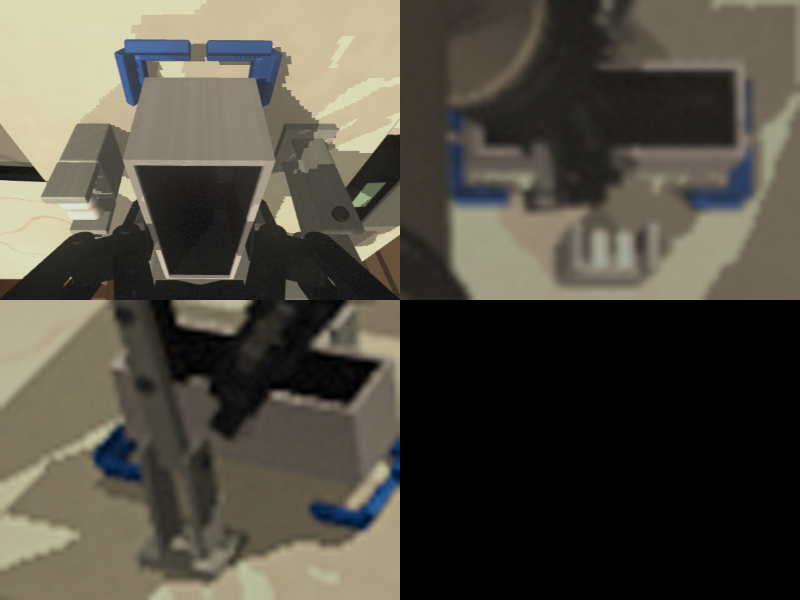

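The mould hovers over the guides: in the wrist crop the +y guides are at (117–281, 42–105) and the mould's lower edge at (143–259, 79), centred across. In the top crop its far rim is at u≈747. Checking the lengthwise offset numerically.

Run:
```python
from h import *
t=load('t5');w=load('w5');s=load('s5')
o=st(); c=np.array([.0035,0,-.010]); m=np.array(o['eef_pos'])+rot(o).apply(c); Rm=rot(o)*R.from_euler('y',30,degrees=True)
for e in[(-1,1,-1),(-1,-1,-1),(1,1,-1),(1,-1,-1),(1,1,1),(1,-1,1)]:
    p=m+Rm.apply(np.array(e)*[.07,.025,.024]); u,v=proj(t,p); a,b=proj(w,p); q=proj(s,p)
    print(e,p.round(3),'top',round(400+(u-300)*5),round((v-150)*5),'wrist',(np.array([a,b])/1.4).round(),'scene',((q-[140,195])*5+[0,300]).round())
a=np.radians(-1.2);L=np.array([-np.sin(a),np.cos(a),0]);W=np.array([np.cos(a),np.sin(a),0]);n=np.array([.567,-.1912,.075])
for l,ww,z in[(.084,.037,.016),(.084,-.037,.016),(.084,.037,0),(.084,-.037,0),(-.084,.037,.016)]:
    p=n+L*l+W*ww+[0,0,z];print('guide',l,ww,z,'wrist',(proj(w,p)/1.4).round(),'scene',((proj(s,p)-[140,195])*5+[0,300]).round(),'top',((proj(t,p)-[300,150])*5+[400,0]).round())
```

```text
t 19.05 tcp [ 0.5678 -0.1937  0.1185] R [[0.011, 1.0, -0.005], [0.87, -0.013, -0.493], [-0.493, 0.001, -0.87]] q [-0.26  0.51  0.27  1.95  0.55  0.79 -0.45] F [ 0.2  0.3 -1.9] w 0.578 g 62.6
(-1, 1, -1) [ 0.592 -0.256  0.149] top 742 56 wrist [233. 279.] scene [103. 360.]
(-1, -1, -1) [ 0.542 -0.256  0.149] top 746 149 wrist [165. 279.] scene [152. 309.]
(1, 1, -1) [ 0.594 -0.116  0.15 ] top 475 54 wrist [276. 161.] scene [346. 405.]
(1, -1, -1) [ 0.544 -0.116  0.15 ] top 476 147 wrist [122. 161.] scene [388. 351.]
(1, 1, 1) [ 0.594 -0.116  0.102] top 464 79 wrist [255.  78.] scene [357. 480.]
(1, -1, 1) [ 0.544 -0.115  0.102] top 465 168 wrist [144.  78.] scene [397. 425.]
guide 0.084 0.037 0.016 wrist [280.  49.] scene [363. 514.] top [447.  64.]
guide 0.084 -0.037 0.016 wrist [118.  48.] scene [423. 431.] top [447. 195.]
guide 0.084 0.037 0 wrist [273.  34.] scene [367. 537.] top [444.  72.]
guide 0.084 -0.037 0 wrist [125.  32.] scene [426. 454.] top [445. 201.]
guide -0.084 0.037 0.016 wrist [237. 219.] scene [ 80. 452.] top [752.  68.]
```

Call:
jog_arm(rows=[{"x":-4.6,"y":-0.9,"z":3.1,"ax":0.3,"ay":-0.5,"az":0.4,"fingers":40},{"x":0,"y":0,"z":0,"ax":0,"ay":0,"az":0,"fingers":40},{"x":0,"y":0,"z":0,"ax":0,"ay":0,"az":0,"fingers":40},{"x":1,"y":0,"z":1.7,"ax":0,"ay":0,"az":0,"fingers":40},{"x":1,"y":0,"z":1.7,"ax":0,"ay":0,"az":0,"fingers":40},{"x":1,"y":0,"z":1.7,"ax":0,"ay":0,"az":0,"fingers":40},{"x":1,"y":0,"z":1.7,"ax":0,"ay":0,"az":0,"fingers":40},{"x":0,"y":0,"z":0,"ax":0,"ay":0,"az":0,"fingers":40}])

```text
t: 19.85
eef_pos: [0.5658, -0.1988, 0.1088]
tool_rot: [0.18, 0.69, 0.676, -0.186]
contact_force: [0.4, -0.9, -1.8]
gripper_width: 0.573
grasp_force: 62.6
```

Run:
```python
from h import *
o=st(); c=np.array([.0035,0,-.010]); print('m',np.array(o['eef_pos'])+rot(o).apply(c))
Rt=tool(-1.2,-30); n=np.array([.567,-.1912,.075])
plan(n+[0,0,.030]-Rt.apply(c),Rt,0,n=6)
```

```text
t 19.85 tcp [ 0.5658 -0.1988  0.1088] R [[0.018, 1.0, -0.012], [0.866, -0.021, -0.5], [-0.5, -0.002, -0.866]] q [-0.26  0.53  0.27  1.95  0.56  0.78 -0.47] F [ 0.4 -0.9 -1.8] w 0.573 g 62.6
m [ 0.56597836 -0.19080452  0.11574259]
6 rows: xyz [0.8 0.2 1.6] turn [-0.02 -0.    0.01]
```

Call:
jog_arm(rows=[{"x":0.9,"y":0.2,"z":1.7,"ax":0,"ay":0,"az":0,"fingers":40},{"x":0.9,"y":0.2,"z":1.7,"ax":0,"ay":0,"az":0,"fingers":40},{"x":0.9,"y":0.2,"z":1.7,"ax":0,"ay":0,"az":0,"fingers":40},{"x":0.9,"y":0.2,"z":1.7,"ax":0,"ay":0,"az":0,"fingers":40},{"x":0,"y":0,"z":0,"ax":0,"ay":0,"az":0,"fingers":40},{"x":0,"y":0,"z":0,"ax":0,"ay":0,"az":0,"fingers":40},{"x":0,"y":0,"z":0,"ax":0,"ay":0,"az":0,"fingers":40},{"x":0,"y":0,"z":0,"ax":0,"ay":0,"az":0,"fingers":40}])

```text
t: 20.65
eef_pos: [0.5668, -0.1992, 0.1016]
tool_rot: [0.181, 0.69, 0.676, -0.185]
contact_force: [-0.8, -0.4, -2.3]
gripper_width: 0.578
grasp_force: 62.6
```

Call:
jog_arm(rows=[{"x":0.9,"y":0,"z":1.7,"ax":0,"ay":0,"az":0,"fingers":40},{"x":0.9,"y":0,"z":1.7,"ax":0,"ay":0,"az":0,"fingers":40},{"x":0,"y":0,"z":0,"ax":0,"ay":0,"az":0,"fingers":40},{"x":0,"y":0,"z":0,"ax":0,"ay":0,"az":0,"fingers":40},{"x":0,"y":0,"z":0,"ax":0,"ay":0,"az":0,"fingers":40},{"x":0,"y":0,"z":0,"ax":0,"ay":0,"az":0,"fingers":40},{"x":0,"y":0,"z":0,"ax":0,"ay":0,"az":0,"fingers":40},{"x":0,"y":0,"z":0,"ax":0,"ay":0,"az":0,"fingers":40}])

```text
t: 21.45
eef_pos: [0.5668, -0.1993, 0.0977]
tool_rot: [0.181, 0.69, 0.676, -0.185]
contact_force: [-0.5, 0.2, -1.9]
gripper_width: 0.579
grasp_force: 62.6
```

Run:
```python
from h import *
o=st(); c=np.array([.0035,0,-.010]); print('m',np.array(o['eef_pos'])+rot(o).apply(c))
Rt=tool(-1.2,-30); n=np.array([.567,-.1912,.075])
plan(n+[0,0,.024]-Rt.apply(c),Rt,0,n=4)
```

```text
t 21.45 tcp [ 0.5668 -0.1993  0.0977] R [[0.018, 1.0, -0.012], [0.866, -0.022, -0.5], [-0.5, -0.001, -0.866]] q [-0.26  0.55  0.28  1.96  0.57  0.76 -0.48] F [-0.5  0.2 -1.9] w 0.579 g 62.6
m [ 0.56697847 -0.19131211  0.10463904]
4 rows: xyz [0.7 0.  1.2] turn [-0.02 -0.    0.  ]
```

Call:
jog_arm(rows=[{"x":0.9,"y":0,"z":1.7,"ax":0,"ay":0,"az":0,"fingers":40},{"x":0.9,"y":0,"z":1.7,"ax":0,"ay":0,"az":0,"fingers":40},{"x":0,"y":0,"z":0,"ax":0,"ay":0,"az":0,"fingers":40},{"x":0,"y":0,"z":0,"ax":0,"ay":0,"az":0,"fingers":40},{"x":0.5,"y":0,"z":0.9,"ax":0,"ay":0,"az":0,"fingers":40},{"x":0,"y":0,"z":0,"ax":0,"ay":0,"az":0,"fingers":40},{"x":0,"y":0,"z":0,"ax":0,"ay":0,"az":0,"fingers":40},{"x":0,"y":0,"z":0,"ax":0,"ay":0,"az":0,"fingers":40}])

```text
t: 22.25
eef_pos: [0.5668, -0.1995, 0.0929]
tool_rot: [0.181, 0.69, 0.676, -0.185]
contact_force: [0.6, -0.2, -2.2]
gripper_width: 0.576
grasp_force: 62.8
```

Call:
jog_arm(rows=[{"x":0.5,"y":0,"z":0.9,"ax":0,"ay":0,"az":0,"fingers":40},{"x":0,"y":0,"z":0,"ax":0,"ay":0,"az":0,"fingers":40},{"x":0,"y":0,"z":0,"ax":0,"ay":0,"az":0,"fingers":40},{"x":0,"y":0,"z":0,"ax":0,"ay":0,"az":0,"fingers":40},{"x":0.3,"y":0,"z":0.5,"ax":0,"ay":0,"az":0,"fingers":40},{"x":0,"y":0,"z":0,"ax":0,"ay":0,"az":0,"fingers":40},{"x":0,"y":0,"z":0,"ax":0,"ay":0,"az":0,"fingers":40},{"x":0,"y":0,"z":0,"ax":0,"ay":0,"az":0,"fingers":40}])

```text
t: 23.05
eef_pos: [0.5669, -0.1996, 0.0927]
tool_rot: [0.181, 0.69, 0.676, -0.186]
contact_force: [-4.5, 4.1, 11.5]
gripper_width: 0.578
grasp_force: 64.3
```

Call:
jog_arm(rows=[{"x":-0.3,"y":0,"z":-0.5,"ax":0,"ay":0,"az":0,"fingers":40},{"x":0,"y":0,"z":0,"ax":0,"ay":0,"az":0,"fingers":40},{"x":0,"y":0,"z":0,"ax":0,"ay":0,"az":0,"fingers":54},{"x":0,"y":0,"z":0,"ax":0,"ay":0,"az":0,"fingers":58},{"x":0,"y":0,"z":0,"ax":0,"ay":0,"az":0,"fingers":62},{"x":0,"y":0,"z":0,"ax":0,"ay":0,"az":0,"fingers":64},{"x":0,"y":0,"z":0,"ax":0,"ay":0,"az":0,"fingers":64},{"x":0,"y":0,"z":0,"ax":0,"ay":0,"az":0,"fingers":64}])

```text
t: 23.85
eef_pos: [0.5659, -0.1996, 0.0918]
tool_rot: [0.18, 0.691, 0.675, -0.186]
contact_force: [-4.7, 3.4, 3.9]
gripper_width: 0.752
grasp_force: 2.0
```

Call:
jog_arm(rows=[{"x":0,"y":0,"z":-10,"ax":0,"ay":0,"az":0,"fingers":64},{"x":0,"y":0,"z":-20,"ax":0,"ay":0,"az":0,"fingers":64},{"x":0,"y":0,"z":-30,"ax":0,"ay":0,"az":0,"fingers":64},{"x":0,"y":0,"z":-40,"ax":0,"ay":0,"az":0,"fingers":64},{"x":0,"y":0,"z":-40,"ax":0,"ay":0,"az":0,"fingers":64},{"x":0,"y":0,"z":-40,"ax":0,"ay":0,"az":0,"fingers":64},{"x":0,"y":0,"z":0,"ax":0,"ay":0,"az":0,"fingers":64},{"x":0,"y":0,"z":0,"ax":0,"ay":0,"az":0,"fingers":40}])

```text
t: 24.65
eef_pos: [0.5696, -0.1088, 0.2486]
tool_rot: [0.181, 0.69, 0.676, -0.184]
contact_force: [0.2, -0.4, -0.5]
gripper_width: 0.598
grasp_force: 0.0
```

Run:
```python
from h import *
o=st(); t=snap('top','t6'); s=snap('scene','s6'); w=snap('wrist','w6')
a=np.radians(-1.2);L=np.array([-np.sin(a),np.cos(a),0]);W=np.array([np.cos(a),np.sin(a),0]);n=np.array([.567,-.1912,.075])
im=np.zeros((600,800,3),np.uint8)
big=cv2.resize(w['pixels'][:,:,::-1],(560,420)); 
im[:420,:560]=big
sc=cv2.resize(s['pixels'][140:260,120:240,::-1],(360,360),interpolation=2); tc=cv2.resize(t['pixels'][145:205,300:380,::-1],(400,300),interpolation=2)
for l in(1,-1):
  for k in(1,-1):
    p=n+L*l*.07+W*k*.025+[0,0,.048]
    for (c,f,g) in((s,lambda q:(q-[120,140])*3,sc),(t,lambda q:(q-[300,145])*5,tc),(w,lambda q:q,im)):
      q=np.round(f(proj(c,p))).astype(int); cv2.circle(g,tuple(int(i) for i in q),2,(0,0,255),-1)
im[:300,560:]=tc[:,80:320]; im[300:,500:]=sc[:300,:300]
cv2.imwrite('pics/c6.png',im)
```

```text
t 24.65 tcp [ 0.5696 -0.1088  0.2486] R [[0.018, 1.0, -0.009], [0.866, -0.02, -0.499], [-0.499, 0.001, -0.867]] q [-0.39  0.34  0.23  1.84  0.49  1.12 -0.44] F [ 0.2 -0.4 -0.5] w 0.598 g 0.0
```

View pics/c6.png

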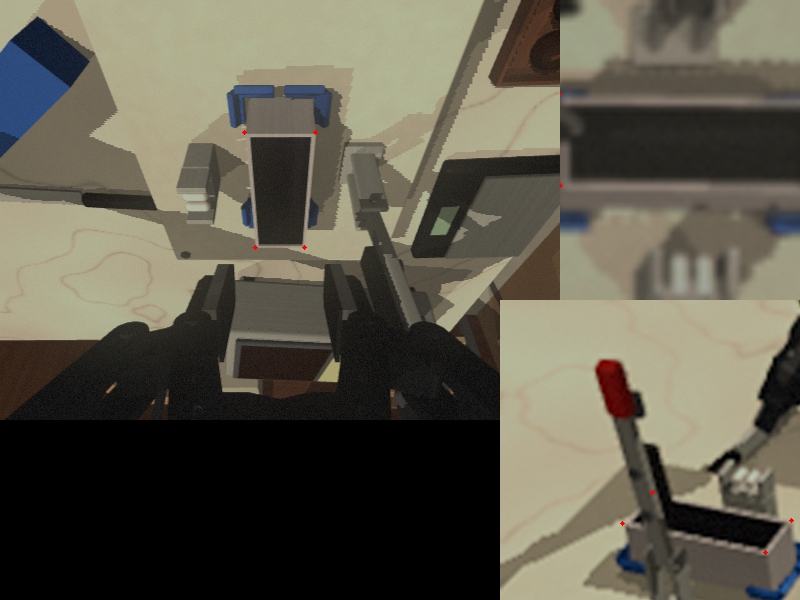

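The last view shows the mould seated between the guides, with the corner overlay within 1–2 px, and the bar upright with its red handle at crop (613,390). The tool goes over to the far side of the handle.

Run:
```python
from h import *
Rt=tool(-1.2,0)
a=plan([.62,-.09,.42],Rt,n=6); b=plan([.725,-.191,.42],Rt,frm=a,n=4); plan([.725,-.191,.30],Rt,frm=b,n=4)
```

```text
6 rows: xyz [ -5.3   8.5 -29. ] turn [-0.03  5.01 -0.01]
4 rows: xyz [-24.7  26.8   0. ] turn [0. 0. 0.]
4 rows: xyz [ 0.  0. 30.] turn [0. 0. 0.]
```

Call:
jog_arm(rows=[{"x":-5.3,"y":8.5,"z":-29,"ax":0,"ay":5,"az":0,"fingers":0},{"x":-5.3,"y":8.5,"z":-29,"ax":0,"ay":5,"az":0,"fingers":0},{"x":-5.3,"y":8.5,"z":-29,"ax":0,"ay":5,"az":0,"fingers":0},{"x":-5.3,"y":8.5,"z":-29,"ax":0,"ay":5,"az":0,"fingers":0},{"x":-5.3,"y":8.5,"z":-29,"ax":0,"ay":5,"az":0,"fingers":0},{"x":-5.3,"y":8.5,"z":-29,"ax":0,"ay":5,"az":0,"fingers":0},{"x":0,"y":0,"z":0,"ax":0,"ay":0,"az":0,"fingers":0},{"x":0,"y":0,"z":0,"ax":0,"ay":0,"az":0,"fingers":0}], force=20)

```text
t: 25.6
eef_pos: [0.6203, -0.0907, 0.4201]
tool_rot: [-0.001, 0.716, 0.698, -0.001]
contact_force: [0.4, -0.2, -0.4]
gripper_width: -0.005
grasp_force: 0.0
```

Call:
jog_arm(rows=[{"x":-24.7,"y":26.8,"z":0,"ax":0,"ay":0,"az":0,"fingers":0},{"x":-24.7,"y":26.8,"z":0,"ax":0,"ay":0,"az":0,"fingers":0},{"x":-24.7,"y":26.8,"z":0,"ax":0,"ay":0,"az":0,"fingers":0},{"x":-24.7,"y":26.8,"z":0,"ax":0,"ay":0,"az":0,"fingers":0},{"x":0,"y":0,"z":0,"ax":0,"ay":0,"az":0,"fingers":0},{"x":0,"y":0,"z":0,"ax":0,"ay":0,"az":0,"fingers":0},{"x":0,"y":0,"z":0,"ax":0,"ay":0,"az":0,"fingers":0},{"x":0,"y":0,"z":0,"ax":0,"ay":0,"az":0,"fingers":0}])

```text
t: 26.4
eef_pos: [0.7252, -0.1885, 0.4213]
tool_rot: [-0.001, 0.714, 0.7, -0.0]
contact_force: [0.5, 0.5, -0.0]
gripper_width: 0.0
grasp_force: 0.0
```

Run:
```python
from h import *
st();Rt=tool(-1.2,0); plan([.725,-.191,.30],Rt,n=4)
```

```text
t 26.4 tcp [ 0.7252 -0.1885  0.4213] R [[0.02, 1.0, -0.001], [1.0, -0.02, 0.001], [0.001, -0.001, -1.0]] q [ 0.04  0.54  0.25  1.07 -0.13  1.55  0.23] F [ 0.5  0.5 -0. ] w 0.0 g 0.0
4 rows: xyz [-0.6 -0.  30.3] turn [-0.02 -0.01  0.02]
```

Call:
jog_arm(rows=[{"x":-0.6,"y":0,"z":30,"ax":0,"ay":0,"az":0,"fingers":0},{"x":-0.6,"y":0,"z":30,"ax":0,"ay":0,"az":0,"fingers":0},{"x":-0.6,"y":0,"z":30,"ax":0,"ay":0,"az":0,"fingers":0},{"x":-0.6,"y":0,"z":30,"ax":0,"ay":0,"az":0,"fingers":0},{"x":0,"y":0,"z":0,"ax":0,"ay":0,"az":0,"fingers":0},{"x":0,"y":-10,"z":0,"ax":0,"ay":0,"az":0,"fingers":0},{"x":0,"y":-10,"z":0,"ax":0,"ay":0,"az":0,"fingers":0},{"x":0,"y":0,"z":0,"ax":0,"ay":0,"az":0,"fingers":0}])

```text
t: 27.2
eef_pos: [0.7047, -0.1928, 0.3042]
tool_rot: [0.001, 0.715, 0.699, 0.001]
contact_force: [-0.0, 0.2, -0.5]
gripper_width: 0.001
grasp_force: 0.0
```

Run:
```python
from h import *
o=st();p=np.array(o['eef_pos'])[[0,2]]
H=np.array([.642,.138])
for th in np.r_[np.linspace(1.55,.25,14)]:
    s,c=np.sin(th),np.cos(th); q=H+.174*np.array([-c,s])+.008*np.array([s,c])+[.015*s,0]
    d=(q-p)*1000; print(round(th,2),q.round(3),'row y',round(d[0],1),'z',round(-d[1],1)); p=q
```

```text
t 27.2 tcp [ 0.7047 -0.1928  0.3042] R [[0.022, 1.0, 0.002], [1.0, -0.022, -0.001], [-0.001, 0.002, -1.0]] q [ 0.04  0.53  0.23  1.33 -0.12  1.3   0.25] F [-0.   0.2 -0.5] w 0.001 g 0.0
1.55 [0.661 0.312] row y -43.3 z -7.9
1.45 [0.644 0.312] row y -17.5 z 0.4
1.35 [0.626 0.31 ] row y -17.5 z 2.2
1.25 [0.609 0.306] row y -17.4 z 3.9
1.15 [0.592 0.3  ] row y -17.0 z 5.6
1.05 [0.575 0.293] row y -16.5 z 7.2
0.95 [0.559 0.284] row y -15.9 z 8.7
0.85 [0.544 0.274] row y -15.1 z 10.2
0.75 [0.53  0.262] row y -14.1 z 11.5
0.65 [0.517 0.25 ] row y -13.0 z 12.8
0.55 [0.506 0.236] row y -11.7 z 13.9
0.45 [0.495 0.221] row y -10.4 z 14.9
0.35 [0.486 0.205] row y -8.9 z 15.7
0.25 [0.479 0.189] row y -7.3 z 16.4
```

Call:
jog_arm(rows=[{"x":0,"y":-14.5,"z":-2,"ax":0,"ay":0,"az":0,"fingers":0},{"x":0,"y":-14.5,"z":-2,"ax":0,"ay":0,"az":0,"fingers":0},{"x":0,"y":-14.5,"z":-2,"ax":0,"ay":0,"az":0,"fingers":0},{"x":0,"y":-17.5,"z":0,"ax":0,"ay":0,"az":0,"fingers":0},{"x":0,"y":-17.5,"z":2,"ax":0,"ay":0,"az":0,"fingers":0},{"x":0,"y":-17.4,"z":4,"ax":0,"ay":0,"az":0,"fingers":0},{"x":0,"y":-17,"z":5.6,"ax":0,"ay":0,"az":0,"fingers":0},{"x":0,"y":-16.5,"z":7.2,"ax":0,"ay":0,"az":0,"fingers":0}])

```text
t: 28.0
eef_pos: [0.5765, -0.1895, 0.2907]
tool_rot: [0.002, 0.715, 0.699, 0.001]
contact_force: [1.1, -0.0, 0.6]
gripper_width: -0.003
grasp_force: 0.7
```

Run:
```python
from h import *
o=st(); s=snap('scene','s7')
hs=cv2.cvtColor(s['pixels'],cv2.COLOR_RGB2HSV); r=cv2.inRange(hs,(0,150,60),(8,255,255))|cv2.inRange(hs,(172,150,60),(180,255,255))
r[:, 300:]=0; r[300:]=0
ys,xs=np.nonzero(r); print('red',len(xs),xs.mean() if len(xs) else 0,ys.mean() if len(xs) else 0, xs.min(),xs.max(),ys.min(),ys.max())
for th in(1.6,1.4,1.2,1.1,1.0,.9,.8,.6): print(th,proj(s,[.642-.174*np.cos(th),-.192,.138+.174*np.sin(th)]).round(0))
```

```text
t 28.0 tcp [ 0.5765 -0.1895  0.2907] R [[0.022, 1.0, 0.004], [1.0, -0.022, -0.001], [-0.001, 0.004, -1.0]] q [ 0.03  0.32  0.23  1.67 -0.08  1.16  0.27] F [ 1.1 -0.   0.6] w -0.003 g 0.7
red 87 183.80459770114942 151.97701149425288 177 209 32 165
1.6 [161. 166.]
1.4 [169. 160.]
1.2 [176. 156.]
1.1 [180. 156.]
1.0 [183. 156.]
0.9 [186. 157.]
0.8 [190. 159.]
0.6 [195. 164.]
```

Call:
jog_arm(rows=[{"x":0,"y":-15.9,"z":8.7,"ax":0,"ay":0,"az":0,"fingers":0},{"x":0,"y":-15.1,"z":10.2,"ax":0,"ay":0,"az":0,"fingers":0},{"x":0,"y":-14.1,"z":11.5,"ax":0,"ay":0,"az":0,"fingers":0},{"x":0,"y":-13,"z":12.8,"ax":0,"ay":0,"az":0,"fingers":0},{"x":0,"y":-11.7,"z":13.9,"ax":0,"ay":0,"az":0,"fingers":0},{"x":0,"y":-10.4,"z":14.9,"ax":0,"ay":0,"az":0,"fingers":0},{"x":0,"y":-9,"z":15.7,"ax":0,"ay":0,"az":0,"fingers":0},{"x":0,"y":0,"z":0,"ax":0,"ay":0,"az":0,"fingers":0}])

```text
t: 28.85
eef_pos: [0.4855, -0.1873, 0.2003]
tool_rot: [-0.001, 0.715, 0.699, -0.001]
contact_force: [-0.9, 0.3, 0.6]
gripper_width: 0.001
grasp_force: 0.0
```

Run:
```python
from h import *
o=st(); p=np.array(o['eef_pos'])[[0,2]]
H=np.array([.642,.138])
for th in (.28,.21,.15,.1):
    s,c=np.sin(th),np.cos(th); q=H+.174*np.array([-c,s])+.008*np.array([s,c])+[.012*s,0]
    d=(q-p)*1000; print(round(th,2),q.round(3),'row y',round(d[0],1),'z',round(-d[1],1)); p=q
```

```text
t 28.85 tcp [ 0.4855 -0.1873  0.2003] R [[0.022, 1.0, -0.003], [1.0, -0.022, 0.001], [0.001, -0.003, -1.0]] q [ 0.06  0.26  0.23  1.97 -0.07  0.93  0.3 ] F [-0.9  0.3  0.6] w 0.001 g 0.0
0.28 [0.48  0.194] row y -5.2 z 6.5
0.21 [0.476 0.182] row y -4.3 z 11.7
0.15 [0.473 0.172] row y -3.0 z 10.2
0.1 [0.471 0.163] row y -2.1 z 8.6
```

Call:
jog_arm(rows=[{"x":-4,"y":-5,"z":6.5,"ax":0,"ay":0,"az":0,"fingers":0},{"x":0,"y":-4.3,"z":11.7,"ax":0,"ay":0,"az":0,"fingers":0},{"x":0,"y":-3,"z":10.2,"ax":0,"ay":0,"az":0,"fingers":0},{"x":0,"y":-2.1,"z":4,"ax":0,"ay":0,"az":0,"fingers":0},{"x":0,"y":0,"z":4,"ax":0,"ay":0,"az":0,"fingers":0},{"x":0,"y":0,"z":2,"ax":0,"ay":0,"az":0,"fingers":0},{"x":0,"y":0,"z":0,"ax":0,"ay":0,"az":0,"fingers":0},{"x":0,"y":0,"z":0,"ax":0,"ay":0,"az":0,"fingers":0}])

```text
t: 29.65
eef_pos: [0.4715, -0.1909, 0.163]
tool_rot: [-0.001, 0.715, 0.699, -0.001]
contact_force: [-4.4, 1.1, 8.9]
gripper_width: 0.003
grasp_force: 4.5
```

Call:
jog_arm(rows=[{"x":0,"y":-1,"z":2,"ax":0,"ay":0,"az":0,"fingers":0},{"x":0,"y":0,"z":2,"ax":0,"ay":0,"az":0,"fingers":0},{"x":0,"y":0,"z":2,"ax":0,"ay":0,"az":0,"fingers":0},{"x":0,"y":0,"z":2,"ax":0,"ay":0,"az":0,"fingers":0},{"x":0,"y":0,"z":2,"ax":0,"ay":0,"az":0,"fingers":0},{"x":0,"y":0,"z":0,"ax":0,"ay":0,"az":0,"fingers":0},{"x":0,"y":0,"z":0,"ax":0,"ay":0,"az":0,"fingers":0},{"x":0,"y":0,"z":0,"ax":0,"ay":0,"az":0,"fingers":0}])

```text
t: 30.45
eef_pos: [0.4715, -0.1909, 0.1525]
tool_rot: [-0.0, 0.715, 0.7, -0.0]
contact_force: [-0.2, -0.5, -0.6]
gripper_width: -0.001
grasp_force: 0.0
```

Call:
jog_arm(rows=[{"x":0,"y":0,"z":2,"ax":0,"ay":0,"az":0,"fingers":0},{"x":0,"y":0,"z":2,"ax":0,"ay":0,"az":0,"fingers":0},{"x":0,"y":0,"z":2,"ax":0,"ay":0,"az":0,"fingers":0},{"x":0,"y":0,"z":1,"ax":0,"ay":0,"az":0,"fingers":0},{"x":0,"y":0,"z":0,"ax":0,"ay":0,"az":0,"fingers":0},{"x":0,"y":0,"z":0,"ax":0,"ay":0,"az":0,"fingers":0},{"x":0,"y":0,"z":0,"ax":0,"ay":0,"az":0,"fingers":0},{"x":0,"y":0,"z":0,"ax":0,"ay":0,"az":0,"fingers":0}])

```text
t: 31.25
eef_pos: [0.4713, -0.191, 0.1459]
tool_rot: [-0.0, 0.715, 0.699, -0.0]
contact_force: [-2.0, 0.8, 7.8]
gripper_width: 0.001
grasp_force: 3.7
```

Call:
jog_arm(rows=[{"x":0,"y":0,"z":-15,"ax":0,"ay":0,"az":0,"fingers":0},{"x":0,"y":0,"z":-30,"ax":0,"ay":0,"az":0,"fingers":0},{"x":0,"y":0,"z":-40,"ax":0,"ay":0,"az":0,"fingers":0},{"x":40,"y":0,"z":-40,"ax":0,"ay":0,"az":0,"fingers":0},{"x":40,"y":0,"z":-20,"ax":0,"ay":0,"az":0,"fingers":0},{"x":40,"y":0,"z":0,"ax":0,"ay":0,"az":0,"fingers":0},{"x":0,"y":0,"z":0,"ax":0,"ay":0,"az":0,"fingers":0},{"x":0,"y":0,"z":0,"ax":0,"ay":0,"az":0,"fingers":0}])

```text
t: 32.05
eef_pos: [0.4737, -0.0749, 0.2855]
tool_rot: [-0.0, 0.714, 0.7, -0.0]
contact_force: [-0.4, -0.1, 0.1]
gripper_width: -0.002
grasp_force: 0.0
```

Run:
```python
from h import *
o=st()
for n in('scene','top'):
  s=snap(n,'f_'+n)
  hs=cv2.cvtColor(s['pixels'],cv2.COLOR_RGB2HSV); r=cv2.inRange(hs,(0,150,50),(8,255,255))|cv2.inRange(hs,(172,150,50),(180,255,255))
  k,l,q,c=cv2.connectedComponentsWithStats(r)
  print(n,[(q[i].tolist(),c[i].round(1).tolist()) for i in range(1,k) if q[i,4]>15])
  for th in(0,.03,.06,.1): print(th,proj(s,[.642-.174*np.cos(th),-.192,.138+.174*np.sin(th)]).round(1))
```

```text
t 32.05 tcp [ 0.4737 -0.0749  0.2855] R [[0.019, 1.0, -0.001], [1.0, -0.019, -0.0], [-0.0, -0.001, -1.0]] q [-0.11  0.1   0.15  1.95 -0.02  1.1   0.03] F [-0.4 -0.1  0.1] w -0.002 g 0.0
scene [([199, 184, 13, 12, 81], [206.2, 188.6]), ([387, 194, 24, 16, 221], [397.8, 202.9]), ([524, 212, 5, 12, 18], [525.2, 216.7]), ([535, 216, 5, 7, 18], [536.9, 218.8]), ([383, 219, 23, 11, 101], [393.5, 225.6]), ([503, 220, 16, 10, 33], [510.6, 224.0])]
0 [204.2 189.5]
0.03 [203.9 187.9]
0.06 [203.7 186.4]
0.1 [203.3 184.4]
top [([62, 244, 7, 5, 25], [64.9, 245.6]), ([21, 254, 24, 10, 95], [32.5, 258.5])]
0 [345.  208.9]
0.03 [345.4 208.5]
0.06 [345.8 208.1]
0.1 [346.3 207.4]
```

```bash
python3 -c "
from station import bot
print(bot.hand_in())"
```

```text
the job is handed in; nothing more can be done
None
```

The log mould is seated open side up in the corner guides and the hold-down bar is snapped home (the handle top met the fingertips at 146 mm, its home height); I handed the job in at about 32 s, with no verdict returned.

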